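# Load the two-tier shaker with a stack of culture dishes

## Task

Load the shaker: swing the red-knobbed retaining bar up and over past vertical until it rests open by itself, draw the blue dish carrier out from under the upper deck, and put every amber culture dish from the bench on its ringed pad in one straight, centred stack. Then slide the loaded carrier under the deck until it is fully home, swing the bar back down into its fork, and only then switch the shaker on by pushing its black lever fully over, away from you. Leave everything else on the bench alone.

Things in the scene. Friction and masses are not known exactly. Their poses are not given: they have to be found in the camera images.
- shaker: low white two-tier platform shaker, fixed; origin on the bench right under the pad centre's place when the carrier is fully home; x points away from the operator along the guide rails, y left, z up. Platform top 60 mm high, x -245 to +115, y +-107. Hinge post (86 mm high, y -95) and fork post (102 mm high, y +91) of the bar at x -105. Console right of the platform, x -225 to -105, y to -170, 52 mm high
- deck_edge (a point): middle of the front edge of the shaker's upper deck, on its top face; axes as the shaker's (this is at shaker x -35, z 158 mm). The deck is 214 mm wide, 140 mm deep, its underside 12 mm lower (146 mm above the bench), on four posts, with clear cheeks below at y +-61 to +-65
- guides (a point): middle of the front end of the channel between the two guide rails, on the platform (shaker x -240, z 60 mm); axes as the shaker's. Rails 8 mm high, 104 mm apart (2 mm play on each side of the carrier), straight back to the clear end stop under the deck
- retaining_bar (a joint): bar angle: steel rod of 10 mm across the guides, 35 mm above the platform. 0 = down in its fork, blocking the carrier's grip. It turns about the shaker's x direction at its right end: the free left end goes up, then over to the right; upright at 1.57; past that it falls onto its stop at 2.1 and stays, short of it it falls back down. 140 g, nearly free hinge
- bar_knob (a point): middle of the bar's red knob, a round grip 16 mm across, 52 mm long, that sticks out of the bar's free end towards the operator (the shaker's -x), from 10 to 62 mm before the rod's axis; this point is 38 mm before it and 207 mm from the hinge
- bar_hinge (a point): the point on the hinge axis round which bar_knob travels in its circle (fixed at shaker x -143, y -95, z 95 mm); axes as the shaker's. At bar angle a bar_knob is at y = +207 cos a, z = +207 sin a (mm) from here
- carrier: loose blue dish carrier, about 250 g: plate 135 x 100 x 6 mm (x -90 to +45) with a round rubber pad 84 mm across with a white ring, a lip 15 mm high at its back edge and an upright black grip at its front. Origin under the pad's centre on the plate's underside, x towards the shaker's back. Starts within 20 mm of home; drawn out 140 mm the pad is clear of the deck and the plate still on the platform
- carrier_pad (a point): centre of the pad's top, 9 mm above the carrier's origin: the dish stack stands here
- carrier_grip (a point): on the carrier's upright grip, a tab 10 mm thick (along x), 50 mm wide (along y), from 5 to 75 mm above the carrier's underside, 80 mm before the pad's centre; this point is 58 mm above the underside, 17 mm under the tab's top; axes as the carrier's
- power_lever (a joint): angle of the power lever: 0 = off, leaning towards the operator (0.45 rad from upright); 0.9 = on, leaning away by as much; stays where it is left (about 1 N at the tip moves it)
- lever_tip (a point): top end of the power lever, a black cap of 13 mm across, 50 mm from its pivot, at shaker x -185, y -140, z 54 mm on the console; the lever swings in the shaker's x-z plane
- dish_0: clear round culture dish with amber agar, 54 mm across, 16 mm high, about 30 g, rigid and solid to the touch, flat top and bottom, lying on the blue bench pad; origin at the centre of its underside, z up; absent (None) in some starts, two to four dishes are there
- dish_1: clear round culture dish with amber agar, 54 mm across, 16 mm high, about 30 g, rigid and solid to the touch, flat top and bottom, lying on the blue bench pad; origin at the centre of its underside, z up; absent (None) in some starts, two to four dishes are there
- dish_2: clear round culture dish with amber agar, 54 mm across, 16 mm high, about 30 g, rigid and solid to the touch, flat top and bottom, lying on the blue bench pad; origin at the centre of its underside, z up; absent (None) in some starts, two to four dishes are there
- dish_3: clear round culture dish with amber agar, 54 mm across, 16 mm high, about 30 g, rigid and solid to the touch, flat top and bottom, lying on the blue bench pad; origin at the centre of its underside, z up; absent (None) in some starts, two to four dishes are there
- timer: white kitchen timer with green buttons, 62 x 62 x 20 mm, a bystander; origin at the centre of its underside
- tissue_box (a point): centre of the top of a fixed tissue box, 117 x 231 x 60 mm high (paper tuft above it), beside the dishes; its long side lies along the horizontal direction (0.5, 0.87) in world x, y
- beaker: clear beaker, 71 mm across, 88 mm high, a bystander; origin at the centre of its underside
Not all that is in view belongs to the job. What is shaped like the dish_1 but turquoise or yellow is not meant.

How it is judged:
By the outcome, as a careful person would: the job done as asked, in the order asked, and still so for the second after the job is handed in, with the robot touching nothing.
Of dish_0, dish_1, dish_2, dish_3 only 2 to 4 are there at a start; the rules pass over those that are not, and their reading is None.
At some moment in a run one of carrier may be knocked a few centimetres aside while the robot is not near it.
Once in a run the grip may slacken for a moment while it holds something.
It also fails if it takes over 210 s, if anything falls off the work surface, if the arm or the gripper's body presses on something with over 40 N, if the wrist force passes 120 N, or if a joint passes its speed limit or range.

## Robot

A 7-joint arm with a two-finger parallel gripper is mounted at the origin on a cart in front of the work surface, level with it; the furniture and walls round the work are solid. World frame = base frame: x ahead of the robot, y to its left, z up, the work surface at z = 0. Lengths are in m, angles in rad, forces in N, time in s.
With the tool pointing down it reaches from about 0.425 to 1.025 m from the base axis. Payload 9.4 kg.
Tool frame: the origin (TCP) lies where the fingers leave the gripper's body, on its centre line; the fingertips stand 73 mm ahead of it and the grasp point (between the pads) lies 54 mm ahead of it; z points along the fingers, y is the line along which they close (so a half turn about z gives the same grasp; the last joint's range is limited). The gripper opens to 85 mm and grips with 20 to 120 N. Pads are 22 mm wide; open, the fingers measure 114 mm over their backs; the gripper's body (76 mm by 85 mm) begins 54 mm behind the grasp point. The pads swing forward as they close: fully open they stand 13 mm farther back than shut.
Start: joints at [-1.376, 0.599, -0.003, 1.599, 0.002, 0.943, -0.08], TCP at [0.195, 0.698, 0.304] pointing down, gripper open.
Joint ranges: [-2.57, 2.57], [-0.35, 1.97], [-1.29, 1.29], [0.11, 2.56], [-1.05, 4.19], [0.11, 1.86], [-2.63, 2.63]. Speed limits (rad/s): [2.22, 2.22, 3.01, 3.01, 3.14, 3.14, 3.14].

## Interface

Orientations are given as a unit quaternion [x, y, z, w].
In Python, from rig import arm gives the robot as it stands.
- The arm moves only by the shell command python3 -m pendant 'ROWS' [FORCE]. ROWS is JSON, a list of rows, each a list of 7 numbers: the shift along the tool's x, y, z in mm, then the turn, a rotation vector about the tool's x, y, z in degrees, then the opening, from 0 (shut) to 1 (fully open). In form: [[dx, dy, dz, ax, ay, az, hand], ...]. A call has exactly 10 rows; each row shifts and turns the commanded pose from where the row before left it, along the tool's axes as they then stand; what a row does not reach is not made up. A row lasts 1/12 s, in which the tool goes at most 41.7 mm and 7.16 degrees, less where a joint would pass 70% of its speed; a pose out of reach is approached as far as the arm can. A call with a gripper value outside its range is refused whole. The fingers move at their own pace and stop on an object; FORCE is the grip in N (left out, the last holds). Time passes only in rows, so rows that do not move let the fingers close, or fill a call up. It gives the time, the measured TCP pose, the force, the opening and the grip force at its end, in the units of the state.
- arm.get_obs(): the state, without advancing time (a new reading comes with each control period).
- arm.grab_frame(name): name is "scene" or "side" or "wrist"; returns the picture (420x560x3 uint8, blue, green, red); there is no depth.
- arm.camera_model(name): a dict with "mtx" (3x3 intrinsics, pixels), "D" ([k1, k2, p1, p2, k3] as OpenCV has them; the pictures are not rectified), "position" and "attitude" of the camera in the world; the wrist camera has in their place "hand_eye" (4x4, takes a point from camera to tool coordinates, whose origin is the TCP and whose axes are the flange's). Camera axes: x right, y up, looking along -z (the intrinsics and any distortion apply to the point x, -y, -z); pixel columns grow to the right and rows downward; lengths in m; the calibration is good to about 2 mm. A picture is of the moment at which its call begins: read the wrist's pose just before it. camera_model takes no time and is no camera call.
- arm.close_job(): hands the job in; it is judged then, once.
The state is a dict: "time": time; "joint_positions": joint angles; "dq": joint speeds; "tau": joint torques, N m; "tool_pos": TCP position; "orientation": TCP orientation; "force": force on the tool from outside, world axes, zero at the start; "moment": the same for the moment, N m; "width": opening from 0.0 (shut) to 1.0 (fully open); "grip_force": force on a finger pad.
Only numpy, scipy, OpenCV 4.12 (cv2) and the standard library are available. Lean on these libraries where they do the work, as an engineer would, in place of code of your own. Each camera call takes 0.05 s, during which the arm holds its last target. There are 200 camera calls.

## Working session

There is one attempt and no reset: what is moved stays moved. The work goes in short steps, Python scripts to look and compute and a shell command to move; the robot and the scene stay as the last step left them, time stands still between calls to the robot, and variables do not carry over. Pictures are saved under pics/ and viewed, at most 14 in all, crops included, and the job is handed in when it is done.

```bash
ls; mkdir -p pics; cat > h.py <<'E'
import numpy as np, cv2
from scipy.spatial.transform import Rotation as R
from rig import arm
def cam(name, obs=None):
    m=arm.camera_model(name); K=np.array(m["mtx"]); D=np.array(m["D"],float)
    if "hand_eye" in m:
        o=obs or arm.get_obs(); T=np.eye(4); T[:3,:3]=R.from_quat(o["orientation"]).as_matrix(); T[:3,3]=o["tool_pos"]
        T=T@np.array(m["hand_eye"]); return K,D,T[:3,3],T[:3,:3]
    A=np.array(m["attitude"],float)
    Rm=A if A.shape==(3,3) else R.from_quat(A).as_matrix()
    return K,D,np.array(m["position"]),Rm
def ray(c,uv):
    K,D,p,Rm=c; q=cv2.undistortPoints(np.array([[uv]],float),K,D)[0,0]
    return p,Rm@np.array([q[0],-q[1],-1.])
def onz(c,uv,z):
    p,d=ray(c,uv); return p+d*(z-p[2])/d[2]
def proj(c,P):
    K,D,p,Rm=c; q=(np.atleast_2d(P)-p)@Rm; q=q*[1,-1,-1]
    return cv2.projectPoints(q.reshape(-1,1,3),np.zeros(3),np.zeros(3),K,D)[0][:,0]
E
python3 - <<'E'
from h import *
print(arm.get_obs())
for n in("scene","side","wrist"):
    print(n,arm.camera_model(n)); cv2.imwrite(f"pics/a_{n}.png",arm.grab_frame(n))
E
```

```text
pics
{'time': 0.0, 'joint_positions': array([-1.37570829,  0.60014875, -0.00251171,  1.60015007,  0.00181009,
        0.94291146, -0.0798267 ]), 'dq': array([-8.16455620e-04, -1.28977194e-03, -8.37244014e-04,  5.89558170e-04,
       -6.68412730e-05,  1.27823351e-03, -1.67769975e-03]), 'tau': array([-8.46984822e-04, -7.76447868e+01,  1.56537741e+00, -2.58010340e+01,
        1.24289811e-02,  9.14238364e-03, -1.03647591e-05]), 'tool_pos': array([0.19455651, 0.69802195, 0.30299306]), 'orientation': array([ 1.35470285e-01,  9.90781080e-01, -8.07690979e-04, -2.29895755e-05]), 'force': array([0.05004829, 0.6526354 , 1.45422581]), 'moment': array([0.01555034, 0.01914253, 0.01239504]), 'grip_force': 0.0, 'width': 0.9968705289618727}
scene {'mtx': array([[502.71842331,   0.        , 274.85978056],
       [  0.        , 502.71842331, 209.96887914],
       [  0.        ,   0.        ,   1.        ]]), 'D': array([-0.01534973,  0.        ,  0.        ,  0.        ,  0.        ]), 'position': array([-0.45282434,  0.50383288,  1.15295712]), 'attitude': array([-0.2150722 ,  0.33994501,  0.7774096 , 
[... 287 characters left out ...]
86662, -1.12713674,  0.98279306]), 'attitude': array([0.44712096, 0.01161847, 0.00683487, 0.89437192])}
wrist {'mtx': array([[340.99116318,   0.        , 280.72172258],
       [  0.        , 340.99116318, 208.04107306],
       [  0.        ,   0.        ,   1.        ]]), 'D': array([-0.0434887,  0.       ,  0.       ,  0.       ,  0.       ]), 'hand_eye': array([[ 6.52227512e-04,  9.62097311e-01,  2.72705591e-01,
         6.88419590e-02],
       [ 9.99999497e-01, -8.35421577e-04,  5.55652960e-04,
         6.24692129e-04],
       [ 7.62416353e-04,  2.72705091e-01, -9.62097371e-01,
        -7.09045291e-02],
       [ 0.00000000e+00,  0.00000000e+00,  0.00000000e+00,
         1.00000000e+00]])}
```

View pics/a_scene.png

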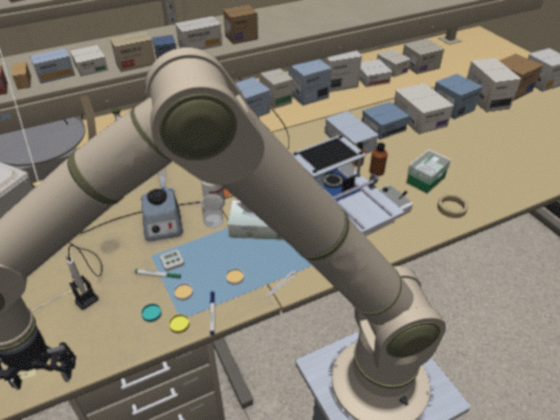

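View pics/a_side.png

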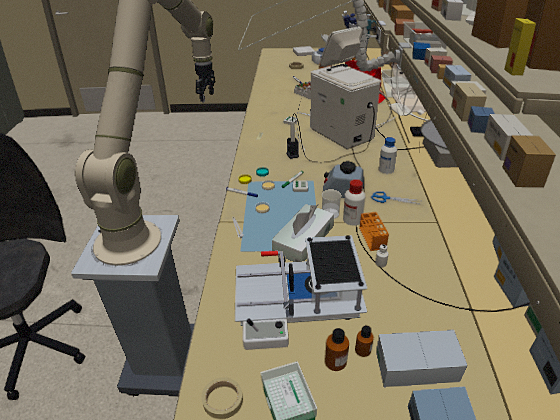

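```bash
python3 - <<'E'
from h import *
c=cam("side"); im=cv2.imread("pics/a_side.png")
cv2.imwrite("pics/b.png",cv2.resize(im[165:355,220:400],None,fx=4,fy=4,interpolation=cv2.INTER_CUBIC)[:760][:600*760//600])
cr=cv2.resize(im[170:352,222:382],(640,728),interpolation=cv2.INTER_CUBIC); cv2.imwrite("pics/b.png",cv2.resize(im[170:355,215:385],(546,594),interpolation=cv2.INTER_CUBIC))
for n,uv,z in [("d",(268,185),.01),("d",(262,208),.01),("deckFL",(308,241),.158),("deckFR",(316,288),.158),("platFL",(236,266),.06),("platFR",(236,318),.06),("lever",(251,322),.1),("knob",(268,254),.095)]: print(n,onz(c,uv,z).round(3))
c=cam("scene")
for uv in[(183,292),(235,276)]: print(onz(c,uv,.012).round(3))
E
```

```text
d [0.481 0.343 0.01 ]
d [0.468 0.187 0.01 ]
deckFL [ 0.632 -0.173  0.158]
deckFR [ 0.65  -0.357  0.158]
platFL [ 0.415 -0.177  0.06 ]
platFR [ 0.438 -0.377  0.06 ]
lever [ 0.485 -0.422  0.1  ]
knob [ 0.513 -0.161  0.095]
[0.472 0.35  0.012]
[0.46  0.194 0.012]
```

View pics/b.png

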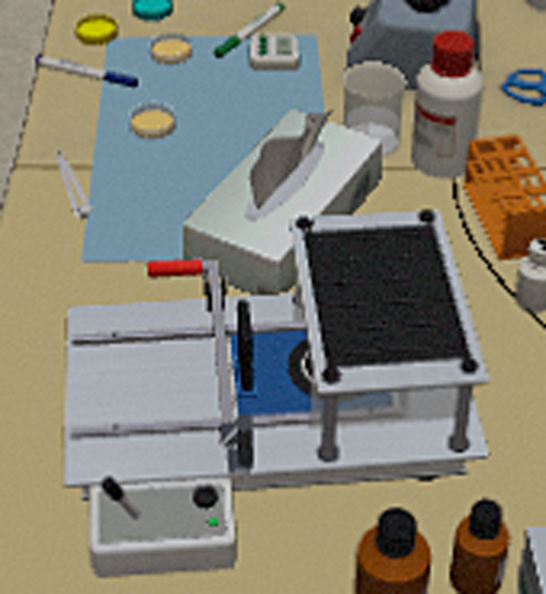

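```bash
python3 - <<'E'
from h import *
from scipy.optimize import least_squares
c=cam("side")
S=np.array([(-35,107,158),(-35,-107,158),(105,-107,158),(105,107,158),(-245,107,60),(-245,-107,60),(115,-107,60),(-206.7,-140,99),(-141,112,95)])/1e3
px=np.array([(292,218),(316,390),(487,381),(440,212),(68,308),(65,483),(487,458),(110,488),(175,267)])/3.2118+[215,170]
def P(q,s): 
    M=R.from_euler('z',q[2]).as_matrix(); return s@M.T+[q[0],q[1],0]
f=lambda q:(proj(c,P(q,S))-px).ravel()
r=least_squares(f,[.67,-.27,0],loss='soft_l1'); q=r.x
print(q.round(4),np.degrees(q[2])); print(f(q).reshape(-1,2).round(1))
# grip top center in crop (245,303..) ends top at ~ (244,303),(247,388?)
for uv in [(243,302),(246,345)]:
    w=onz(c,np.array(uv)/3.2118+[215,170],.135 if uv[1]<310 else .118); M=R.from_euler('z',q[2]).as_matrix(); print((M.T@(w-[q[0],q[1],0])).round(3))
for n,s in dict(guides=(-.24,0,.06),knob=(-.143,.112,.095),lever=(-.2067,-.14,.099)).items(): print(n,P(q,np.array([s])).round(3))
np.save("q.npy",q)
o=arm.get_obs(); print(R.from_quat(o["orientation"]).as_matrix().round(3))
E
```

```text
[ 0.6687 -0.2605  0.088 ] 5.041274203941223
[[-0.7 -0.5]
 [ 0.1  0.4]
 [ 1.2 -0.4]
 [ 0.6 -1.3]
 [-0.1 -0.3]
 [-1.   0.9]
 [ 1.   0.2]
 [-1.8 -1. ]
 [ 0.2  1. ]]
[-0.084  0.023  0.135]
[-0.084 -0.013  0.118]
guides [[ 0.43  -0.282  0.06 ]]
knob [[ 0.516 -0.162  0.095]]
lever [[ 0.475 -0.418  0.099]]
[[-0.963  0.268 -0.   ]
 [ 0.268  0.963 -0.001]
 [-0.    -0.001 -1.   ]]
```

```bash
cat >> h.py <<'E'
q=np.load("q.npy"); MS=R.from_euler('z',q[2]).as_matrix(); OS=np.array([q[0],q[1],0])
w2s=lambda w:(np.asarray(w)-OS)@MS
s2w=lambda s:np.asarray(s)@MS.T+OS
def to(s,world=False,off=.054):
    """tool-frame shift (mm) bringing the grasp point to s (m, shaker frame; world if world)"""
    o=arm.get_obs(); Rt=R.from_quat(o["orientation"]).as_matrix()
    g=np.array(o["tool_pos"])+Rt[:,2]*off; w=np.asarray(s) if world else s2w(s)
    return ((w-g)@Rt*1e3).round(1)
def st():
    o=arm.get_obs(); Rt=R.from_quat(o["orientation"]).as_matrix(); g=np.array(o["tool_pos"])+Rt[:,2]*.054
    print("t%.1f"%o["time"],"grasp shaker",(w2s(g)*1e3).round(1),"world",(g*1e3).round(1),"yaw_y-shaker",round(np.degrees(np.arctan2(Rt[1,1],Rt[0,1])-q[2]),2),"tilt",Rt[2].round(3),"F",np.round(o["force"],1),"w",round(o["width"],3),"gf",round(o["grip_force"],1),"q",np.round(o["joint_positions"],2))
E
python3 -m pendant '[[0,0,0,0,0,-6.9,1],[0,0,0,0,0,-6.9,1],[0,0,0,0,0,-6.8,1],[0,-20,0,0,0,0,1],[0,-40,0,0,0,0,1],[0,-40,0,0,0,0,1],[0,-40,0,0,0,0,1],[0,-40,0,0,0,0,1],[0,-40,0,0,0,0,1],[0,-40,0,0,0,0,1]]'
python3 - <<'E'
from h import *
st(); print(to((-.146,.112,.16)))
E
```

```text
time: 0.98
tool_pos: [0.2173, 0.4373, 0.3037]
orientation: [-0.044, 0.999, -0.0, 0.0]
force: [1.1, -0.2, -0.4]
width: 1.001
grip_force: 0.0
t1.0 grasp shaker [-388.3  734.8  249.7] world [217.4 437.3 249.7] yaw_y-shaker 89.99 tilt [-0. -0. -1.] F [ 1.1 -0.2 -0.4] w 1.001 gf 0.0 q [-1.13  0.32 -0.12  2.12  0.06  0.7   0.37]
[-242.5 -622.7   89.9]
```

```bash
python3 -m pendant '[[-20,-20,0,0,0,0,1],[-20,-30,0,0,0,0,1],[-20,-30,0,0,0,0,1],[-20,-30,0,0,0,0,1],[-20,-30,0,0,0,0,1],[-20,-20,0,0,0,0,1],[0,0,0,0,0,0,1],[0,0,0,0,0,0,1],[0,0,0,0,0,0,1],[0,0,0,0,0,0,1]]' 30
python3 - <<'E'
from h import *
st(); print(to((-.146,.112,.16))); cv2.imwrite("pics/c.png",arm.grab_frame("wrist"))
E
```

```text
time: 1.82
tool_pos: [0.3503, 0.2914, 0.3038]
orientation: [-0.045, 0.999, 0.0, -0.0]
force: [-0.1, -0.4, -0.4]
width: 0.997
grip_force: 0.0
t1.8 grasp shaker [-268.8  577.8  249.8] world [350.2 291.4 249.8] yaw_y-shaker 90.08 tilt [ 0.  0. -1.] F [-0.1 -0.4 -0.4] w 0.997 gf 0.0 q [-0.76  0.28 -0.08  2.19  0.03  0.67  0.8 ]
[-122.1 -466.    89.7]
```

View pics/c.png

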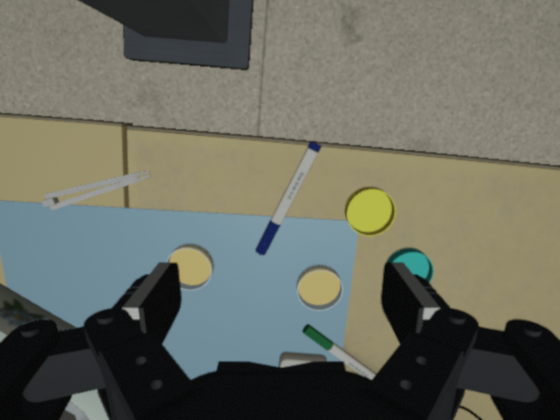

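```bash
python3 - <<'E'
from h import *
c=cam("wrist")
for uv in [(191,267),(319,288)]: print(onz(c,uv,.012).round(4))
E
python3 -m pendant '[[0,-25,0,0,0,0,0.6],[-10,-40,0,0,0,0,0.6],[-10,-40,0,0,0,0,0.6],[-10,-40,0,0,0,0,0.6],[-10,-40,0,0,0,0,0.6],[-10,-40,0,0,0,0,0.6],[-10,-40,0,0,0,0,0.6],[-10,-40,0,0,0,0,0.6],[-10,-40,0,0,0,0,0.6],[-10,-40,0,0,0,0,0.6]]'
python3 -m pendant '[[-10,-40,10,0,0,0,0.6],[-12,-30,20,0,0,0,0.6],[-10,-11,20,0,0,0,0.6],[-5,0,10,0,0,0,0.6],[-5,0,0,0,0,0,0.6],[0,0,0,0,0,0,0.6],[0,0,0,0,0,0,0.6],[0,0,0,0,0,0,0.6],[0,0,0,0,0,0,0.6],[0,0,0,0,0,0,0.6]]'
python3 - <<'E'
from h import *
st(); print(to((-.146,.112,.095))); cv2.imwrite("pics/d.png",arm.grab_frame("wrist"))
E
```

```text
[0.4648 0.1969 0.012 ]
[0.4782 0.349  0.012 ]
time: 2.7
tool_pos: [0.4749, -0.0859, 0.304]
orientation: [-0.045, 0.999, 0.0, 0.0]
force: [1.3, 0.4, 0.4]
width: 0.6
grip_force: 0.0
time: 3.53
tool_pos: [0.523, -0.1608, 0.245]
orientation: [-0.044, 0.999, -0.0, 0.001]
force: [0.5, -0.0, -0.2]
width: 0.597
grip_force: 0.0
t3.5 grasp shaker [-136.3  112.1  191. ] world [ 523.1 -160.9  191. ] yaw_y-shaker 90.04 tilt [-0.001 -0.    -1.   ] F [ 0.5 -0.  -0.2] w 0.597 gf 0.0 q [ 0.15  0.47  0.06  2.07 -0.05  0.61  1.9 ]
[ 9.8 -0.  95.9]
```

View pics/d.png

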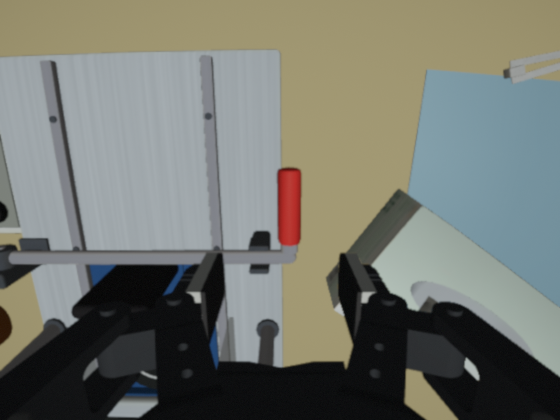

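```bash
python3 - <<'E'
from h import *
c=cam("wrist")
for n,uv,z in [("knobfar",(289,172),.103),("knobnear",(289.5,244),.103),("platFL(-245,107)",(279,50),.06),("rail end L y55?",(208,57),.068),("rail R",(47,63),.068),("rod -105",(100,258),.1)]: print(n,(w2s(onz(c,uv,z))*1e3).round(1))
E
python3 -m pendant '[[5,0,10,0,0,0,0.5],[4,0,20,0,0,0,0.5],[0,1,20,0,0,0,0.5],[0,1,20,0,0,0,0.5],[0,0,17,0,0,0,0.5],[0,0,8,0,0,0,0.5],[0,0,0,0,0,0,0.5],[0,0,0,0,0,0,0.5],[0,0,0,0,0,0,0.5],[0,0,0,0,0,0,0.5]]' 25
python3 -c "
from h import *
st()"
```

```text
knobfar [-168.3  117.4  103. ]
knobnear [-119.7  118.1  103. ]
platFL(-245,107) [-246.5  110.9   60. ]
rail end L y55? [-241.    62.9   68. ]
rail R [-238.9  -49.8   68. ]
rod -105 [-107.5  -13.6  100. ]
time: 4.42
tool_pos: [0.5144, -0.1604, 0.1502]
orientation: [-0.044, 0.999, -0.0, 0.001]
force: [-0.3, 0.6, -0.3]
width: 0.495
grip_force: 0.0
t4.4 grasp shaker [-144.8  113.3   96.2] world [ 514.5 -160.4   96.2] yaw_y-shaker 89.98 tilt [-0.002 -0.001 -1.   ] F [-0.3  0.6 -0.3] w 0.495 gf 0.0 q [ 0.17  0.61  0.04  2.15 -0.06  0.38  1.92]
```

```bash
python3 - <<'E'
from h import *
q[:2]+=(MS@[-.001,.005,0])[:2]; np.save("q.npy",q); print(q)
E
python3 -m pendant '[[0,3,0,0,0,0,0.4],[0,0,0,0,0,0,0.3],[0,0,0,0,0,0,0.1],[0,0,0,0,0,0,0],[0,0,0,0,0,0,0],[0,0,0,0,0,0,0],[0,0,0,0,0,0,0],[0,0,0,0,0,0,0],[0,0,0,0,0,0,0],[0,0,0,0,0,0,0]]' 25
python3 - <<'E'
from h import *
st()
# arc increments: tool y=+sy, z=-up
a=np.linspace(0,2.07,21); print(np.c_[np.diff(207*np.cos(a)),-np.diff(207*np.sin(a))].round(1).tolist())
E
```

```text
[ 0.66729882 -0.25562649  0.08798683]
time: 5.25
tool_pos: [0.5138, -0.1564, 0.1496]
orientation: [-0.044, 0.999, 0.0, 0.0]
force: [-0.8, 2.9, 6.2]
width: 0.174
grip_force: 24.7
t5.2 grasp shaker [-144.2  112.4   95.6] world [ 513.8 -156.3   95.6] yaw_y-shaker 90.05 tilt [-0.     0.001 -1.   ] F [-0.8  2.9  6.2] w 0.174 gf 24.7 q [ 0.16  0.61  0.04  2.15 -0.06  0.38  1.91]
[[-1.1, -21.4], [-3.3, -21.2], [-5.5, -20.7], [-7.6, -20.0], [-9.6, -19.1], [-11.5, -18.0], [-13.3, -16.7], [-15.0, -15.3], [-16.5, -13.6], [-17.8, -11.9], [-19.0, -10.0], [-19.9, -8.0], [-20.6, -5.9], [-21.1, -3.7], [-21.4, -1.5], [-21.4, 0.7], [-21.2, 2.9], [-20.8, 5.1], [-20.2, 7.2], [-19.3, 9.3]]
```

```bash
python3 -m pendant '[[0,-1,-21,0,0,0,0],[0,-3,-21,0,0,0,0],[0,-5.5,-21,0,0,0,0],[0,-7.5,-20,0,0,0,0],[0,-9.5,-19,0,0,0,0],[0,-11.5,-18,0,0,0,0],[0,-13.5,-17,0,0,0,0],[0,-15,-15,0,0,0,0],[0,-16.5,-13.5,0,0,0,0],[0,-18,-12,0,0,0,0]]'
python3 -c "
from h import *
st()"
```

```text
time: 6.08
tool_pos: [0.5232, -0.2534, 0.3294]
orientation: [-0.046, 0.999, 0.003, 0.001]
force: [-2.7, 12.8, 18.2]
width: 0.176
grip_force: 26.0
t6.1 grasp shaker [-143.3   15.2  275.4] world [ 523.3 -253.   275.4] yaw_y-shaker 90.24 tilt [-0.002  0.006 -1.   ] F [-2.7 12.8 18.2] w 0.176 gf 26.0 q [ 0.3   0.4   0.07  1.91 -0.05  0.84  2.06]
```

```bash
python3 -m pendant '[[0,-18,-11,0,0,0,0],[0,-20,-9,0,0,0,0],[0,-20.5,-6,0,0,0,0],[0,-21,-4,0,0,0,0],[0,-21.5,-1.5,0,0,0,0],[0,-21.5,0.5,0,0,0,0],[0,-21,3,0,0,0,0],[0,-21,5,0,0,0,0],[0,-15,5,0,0,0,0],[0,0,0,0,0,0,0]]'
python3 -c "
from h import *
st()"
```

```text
time: 6.92
tool_pos: [0.5397, -0.4396, 0.3444]
orientation: [-0.043, 0.999, -0.001, 0.002]
force: [4.5, -0.9, 5.6]
width: 0.177
grip_force: 26.0
t6.9 grasp shaker [-143.1 -172.1  290.4] world [ 539.9 -439.7  290.4] yaw_y-shaker 89.89 tilt [-0.003 -0.003 -1.   ] F [ 4.5 -0.9  5.6] w 0.177 gf 26.0 q [ 0.54  0.53  0.1   1.64 -0.06  0.98  2.32]
```

```bash
python3 -m pendant '[[0,-11,6,0,0,0,0],[0,-9,6,0,0,0,0],[0,0,0,0,0,0,0],[0,0,0,0,0,0,0.3],[0,0,0,0,0,0,0.4],[0,0,0,0,0,0,0.5],[0,0,0,0,0,0,0.5],[0,0,0,0,0,0,0.5],[0,0,-10,0,0,0,0.5],[0,0,-20,0,0,0,0.5]]'
python3 -m pendant '[[0,0,-25,0,0,0,0.5],[0,10,-20,0,0,0,0.5],[10,30,0,0,0,0,0.5],[10,40,0,0,0,0,0.5],[10,40,0,0,0,0,0.5],[10,40,0,0,0,0,0.5],[0,30,0,0,0,0,0.5],[0,20,0,0,0,0,0.5],[0,0,0,0,0,0,0.5],[0,0,0,0,0,0,0.5]]'
python3 -c "
from h import *
st(); cv2.imwrite('pics/e.png',arm.grab_frame('side')[160:360,200:420].repeat(3,0).repeat(3,1))
cv2.imwrite('pics/e2.png',arm.grab_frame('wrist'))"
```

```text
time: 7.75
tool_pos: [0.5393, -0.4558, 0.3609]
orientation: [-0.044, 0.999, 0.001, -0.002]
force: [0.8, -0.2, 0.0]
width: 0.499
grip_force: 0.0
time: 8.58
tool_pos: [0.4819, -0.25, 0.4087]
orientation: [-0.045, 0.999, -0.0, 0.001]
force: [0.1, 1.0, -0.4]
width: 0.496
grip_force: 0.0
t8.6 grasp shaker [-184.1   21.8  354.7] world [ 482.  -250.   354.7] yaw_y-shaker 90.11 tilt [-0.001 -0.001 -1.   ] F [ 0.1  1.  -0.4] w 0.496 gf 0.0 q [ 0.32  0.27  0.07  1.89 -0.02  0.98  2.06]
```

View pics/e2.png

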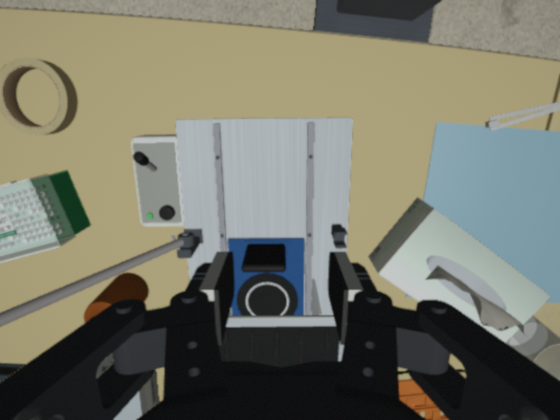

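```bash
python3 - <<'E'
from h import *
c=cam("wrist")
for n,uv,z in [("plateFR",(230,238),.066),("plateFL",(304,238),.066),("tabtopR",(243,269),.135),("tabtopL",(287,269),.135),("tabtop backedge",(264,272),.135),("tabfoot",(264,244),.066),("platFR",(177,121),.06),("platFL",(352,119),.06),("lever",(141,158),.099),("ringc",(267,298),.069)]: print(n,(w2s(onz(c,uv,z))*1e3).round(1))
E
```

```text
plateFR [-95.5 -45.7  66. ]
plateFL [-95.6  50.   66. ]
tabtopR [-85.2 -21.7 135. ]
tabtopL [-85.3  27.  135. ]
tabtop backedge [-81.6   1.5 135. ]
tabfoot [-87.3  -1.8  66. ]
platFR [-242.6 -104.4   60. ]
platFL [-244.7  105.1   60. ]
lever [-203.5 -136.7   99. ]
ringc [-9.9  1.3 69. ]
```

```bash
python3 - <<'E'
import cv2
im=cv2.imread("pics/e2.png"); cv2.imwrite("pics/e3.png",cv2.resize(im[215:335,190:350],None,fx=5,fy=5,interpolation=cv2.INTER_CUBIC))
E
```

```text
(no output)
```

View pics/e3.png

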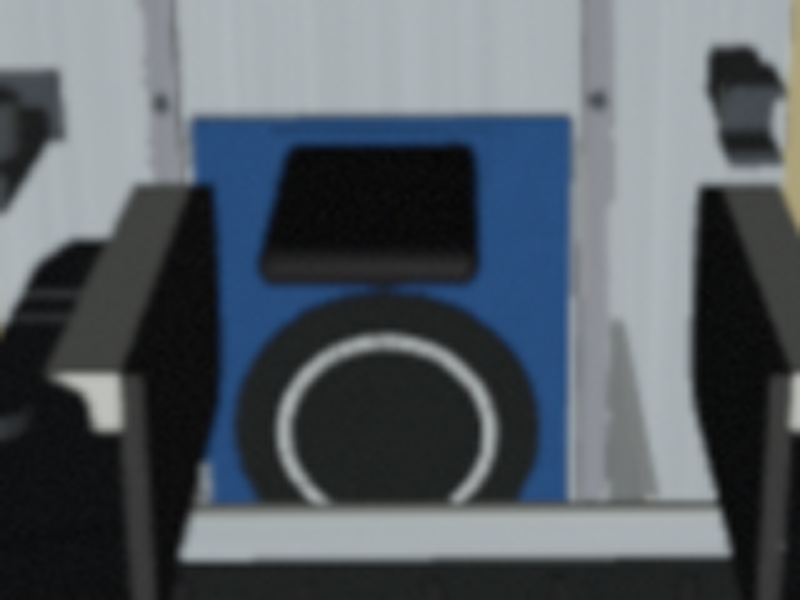

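```bash
python3 -m pendant '[[0,0,0,0,0,7,0.4],[0,0,0,0,0,7,0.4],[0,0,0,0,0,7,0.4],[0,0,0,0,0,7,0.4],[0,0,0,0,0,7,0.4],[0,0,0,0,0,7,0.4],[0,0,0,0,0,7,0.4],[0,0,0,0,0,7,0.4],[0,0,0,0,0,7,0.4],[0,0,0,0,0,7,0.4]]'
python3 -m pendant '[[0,0,0,0,0,7,0.4],[0,0,0,0,0,7,0.4],[0,0,0,0,0,6,0.4],[0,15,15,0,0,0,0.4],[0,25,25,0,0,0,0.4],[0,25,30,0,0,0,0.4],[0,20,30,0,0,0,0.4],[0,10,20,0,0,0,0.4],[0,0,0,0,0,0,0.4],[0,0,0,0,0,0,0.4]]'
python3 - <<'E'
from h import *
st(); print(to((-.086,.002,.122)));c=cam("wrist");cv2.imwrite("pics/f.png",arm.grab_frame("wrist"))
E
```

```text
time: 9.52
tool_pos: [0.4817, -0.2525, 0.4075]
orientation: [0.541, 0.841, -0.0, 0.0]
force: [-0.1, 0.2, -0.3]
width: 0.4
grip_force: 0.0
time: 10.35
tool_pos: [0.576, -0.2438, 0.2864]
orientation: [0.676, 0.737, -0.001, -0.001]
force: [-0.1, -0.7, 0.3]
width: 0.399
grip_force: 0.0
t10.3 grasp shaker [-90.   19.8 232.4] world [ 575.9 -243.8  232.4] yaw_y-shaker -0.08 tilt [ 0.    -0.003 -1.   ] F [-0.1 -0.7  0.3] w 0.399 gf 0.0 q [ 0.09  0.52  0.33  1.87 -0.23  0.8   0.62]
[-17.9   4.4 110.4]
```

View pics/f.png

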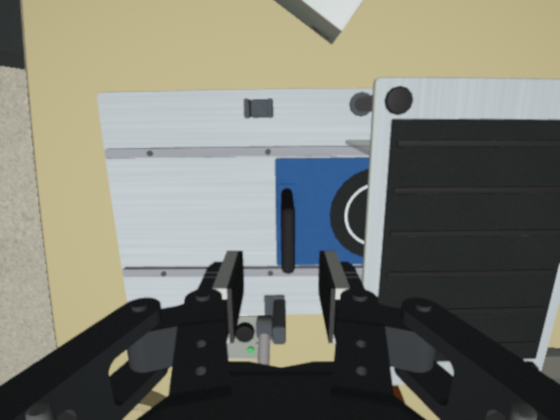

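```bash
python3 - <<'E'
from h import *
c=cam("wrist")
for n,uv,z in [("tabtop",(288,200),.135),("tabtopbot",(289,265),.135),("deckedge",(374,80),.158),("deckedge",(364,300),.158)]: print(n,(w2s(onz(c,uv,z))*1e3).round(1))
E
python3 -m pendant '[[-5,2,10,0,0,0,0.4],[-7,3,20,0,0,0,0.4],[-6,0,20,0,0,0,0.4],[0,0,20,0,0,0,0.4],[0,0,20,0,0,0,0.4],[0,0,14,0,0,0,0.4],[0,0,6,0,0,0,0.4],[0,0,0,0,0,0,0.4],[0,0,0,0,0,0,0.4],[0,0,0,0,0,0,0.4]]' 40
python3 -c "
from h import *
st()"
```

```text
tabtop [-84.8  31.1 135. ]
tabtopbot [-83.9 -17.  135. ]
deckedge [-37.6 106.2 158. ]
deckedge [-34.3 -31.8 158. ]
time: 11.23
tool_pos: [0.5832, -0.2607, 0.1789]
orientation: [0.676, 0.737, 0.0, 0.001]
force: [-0.3, -0.7, 0.4]
width: 0.399
grip_force: 0.0
t11.2 grasp shaker [-84.2   2.3 124.9] world [ 583.3 -260.7  124.9] yaw_y-shaker -0.04 tilt [-0.001  0.002 -1.   ] F [-0.3 -0.7  0.4] w 0.399 gf 0.0 q [ 0.16  0.66  0.27  1.92 -0.29  0.6   0.7 ]
```

```bash
python3 -m pendant '[[0,0,0,0,0,0,0.2],[0,0,0,0,0,0,0],[0,0,0,0,0,0,0],[0,0,0,0,0,0,0],[0,0,0,0,0,0,0],[0,0,0,0,0,0,0],[0,-4,0,0,0,0,0],[0,-8,0,0,0,0,0],[0,-10,0,0,0,0,0],[0,-10,0,0,0,0,0]]' 40
python3 -c "
from h import *
st()"
```

```text
time: 12.07
tool_pos: [0.5525, -0.263, 0.1788]
orientation: [0.675, 0.738, 0.001, 0.002]
force: [-1.1, -0.4, -2.3]
width: 0.11
grip_force: 40.6
t12.1 grasp shaker [-114.8    2.7  124.8] world [ 552.7 -263.1  124.8] yaw_y-shaker 0.04 tilt [-0.002  0.004 -1.   ] F [-1.1 -0.4 -2.3] w 0.11 gf 40.6 q [ 0.18  0.64  0.26  1.98 -0.29  0.55  0.73]
```

```bash
python3 -m pendant '[[0,-12,0,0,0,0,0],[0,-12,0,0,0,0,0],[0,-12,0,0,0,0,0],[0,-12,0,0,0,0,0],[0,-12,0,0,0,0,0],[0,-12,0,0,0,0,0],[0,-12,0,0,0,0,0],[0,-12,0,0,0,0,0],[0,-8,0,0,0,0,0],[0,0,0,0,0,0,0]]'
python3 -c "
from h import *
st()"
```

```text
time: 12.9
tool_pos: [0.4463, -0.2726, 0.1786]
orientation: [0.676, 0.737, 0.0, 0.001]
force: [-4.6, -1.7, 15.5]
width: 0.11
grip_force: 43.9
t12.9 grasp shaker [-221.5    2.4  124.6] world [ 446.4 -272.7  124.6] yaw_y-shaker -0.09 tilt [-0.001  0.002 -1.   ] F [-4.6 -1.7 15.5] w 0.11 gf 43.9 q [ 0.28  0.56  0.22  2.18 -0.29  0.43  0.82]
```

```bash
python3 -m pendant '[[0,0,0,0,0,0,0.3],[0,0,0,0,0,0,0.4],[0,0,0,0,0,0,0.4],[0,0,0,0,0,0,0.4],[0,0,-10,0,0,0,0.4],[0,0,-25,0,0,0,0.4],[10,0,-35,0,0,0,0.4],[20,10,-35,0,0,0,0.8],[10,20,-20,0,0,0,0.8],[0,10,0,0,0,0,0.8]]' 40
python3 - <<'E'
from h import *
arm.grab_frame("scene");st();cv2.imwrite("pics/g.png",arm.grab_frame("wrist"))
np.save("gpose.npy",np.r_[arm.get_obs()["tool_pos"],arm.get_obs()["orientation"]])
E
```

```text
time: 13.73
tool_pos: [0.4866, -0.2269, 0.3073]
orientation: [0.674, 0.738, 0.002, 0.003]
force: [1.0, 0.2, 0.5]
width: 0.797
grip_force: 0.0
t13.8 grasp shaker [-176.    44.   251.3] world [ 488.1 -227.2  251.3] yaw_y-shaker 0.22 tilt [-0.002  0.006 -1.   ] F [ 2.8 -0.2  0.2] w 0.796 gf 0.0 q [ 0.08  0.39  0.34  2.04 -0.19  0.73  0.63]
```

View pics/g.png

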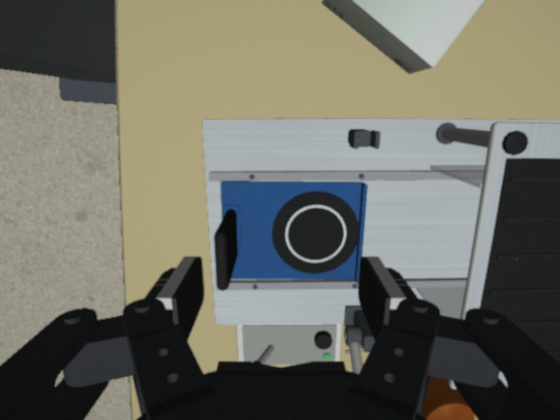

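```bash
cat >> h.py <<'E'
def ring(im,c,roi,z=.069,thr=150):
    """centre of the white ring in roi (x0,y0,x1,y1), on plane z, world"""
    x0,y0,x1,y1=roi; g=im[y0:y1,x0:x1].min(2); ys,xs=np.where(g>thr)
    P=np.array([onz(c,(x+x0,y+y0),z)[:2] for x,y in zip(xs,ys)])
    A=np.c_[2*P,np.ones(len(P))]; s=np.linalg.lstsq(A,(P**2).sum(1),rcond=None)[0]
    return s[:2],np.sqrt(s[2]+s[0]**2+s[1]**2),len(P)
E
python3 - <<'E'
from h import *
im=cv2.imread("pics/g.png"); c=cam("wrist")
for t in (120,150): 
    s,r,n=ring(im,c,(280,200,352,267),thr=t); print(s.round(4),round(r,4),n,(w2s([*s,.069])*1e3).round(1))
for n,uv,z in [("railT in",(290,181),.068),("railB in",(290,281),.068),("tabtopcentre",(222,252),.135),("platFL",(203,121),.06),("deck -35",(490,124),.158)]: print(n,(w2s(onz(c,uv,z))*1e3).round(1))
# shift to first dish
print(to((.4648,.1969,.06),world=True), np.degrees(np.arctan2(.1969,.4648)))
E
```

```text
[ 0.5236 -0.2677] 0.0279 527 [-144.2    0.6   69. ]
[ 0.5236 -0.2677] 0.0279 365 [-144.2    0.6   69. ]
railT in [-168.9   51.7   68. ]
railB in [-167.8  -49.7   68. ]
tabtopcentre [-222.    10.3  135. ]
platFL [-247.3  104.7   60. ]
deck -35 [-46.1 107.  158. ]
[425.1  17.1 189.2] 22.958636124801583
```

```bash
python3 -m pendant '[[25,0,0,0,0,0,1],[40,0,0,0,0,0,1],[40,0,0,0,0,0,1],[40,0,0,0,0,0,1],[40,0,0,0,0,0,1],[40,0,0,0,0,0,1],[40,0,0,0,0,0,1],[40,0,0,0,0,0,1],[40,5,0,0,0,0,1],[40,5,10,0,0,0,1]]' 40
python3 -m pendant '[[25,5,20,0,0,0,1],[15,2,25,0,0,0,1],[0,0,25,0,0,0,1],[0,0,20,0,0,0,1],[0,0,10,0,0,0,1],[0,0,0,0,0,0,1],[0,0,0,0,0,0,1],[0,0,0,0,0,0,1],[0,0,0,0,0,0,1],[0,0,0,0,0,0,1]]'
python3 - <<'E'
from h import *
im=arm.grab_frame("wrist");st();cv2.imwrite("pics/i.png",im); print(to((.4648,.1969,.02),world=True))
E
```

```text
time: 14.67
tool_pos: [0.4593, 0.1563, 0.2926]
orientation: [0.676, 0.737, -0.0, 0.0]
force: [2.1, 0.0, -0.4]
width: 0.999
grip_force: 0.0
time: 15.5
tool_pos: [0.4639, 0.1962, 0.1936]
orientation: [0.676, 0.737, 0.001, 0.0]
force: [-0.8, 0.2, -0.7]
width: 1.002
grip_force: 0.0
t15.6 grasp shaker [-162.9  468.1  139.5] world [463.9 196.3 139.5] yaw_y-shaker -0.02 tilt [ 0.001  0.002 -1.   ] F [-0.4  0.4 -0.9] w 1.003 gf 0.0 q [-0.66  0.52  0.21  2.21 -0.25  0.43 -0.17]
[  0.4   0.8 119.5]
```

View pics/i.png

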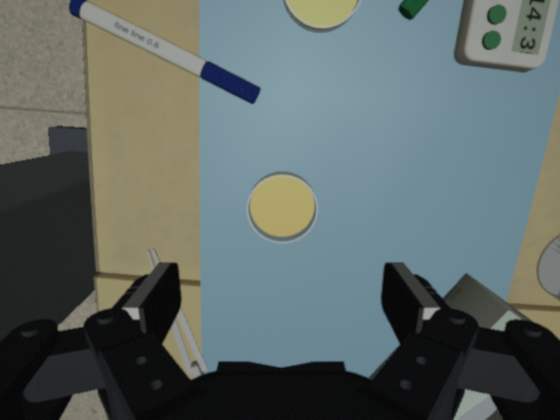

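```bash
cat >> h.py <<'E'
def dish(im,c,roi,z=.012):
    x0,y0,x1,y1=roi; h=cv2.cvtColor(im[y0:y1,x0:x1],cv2.COLOR_BGR2HSV)
    m=((h[...,0]>14)&(h[...,0]<30)&(h[...,1]>70)&(h[...,2]>110)).astype('uint8'); m=cv2.morphologyEx(m,cv2.MORPH_OPEN,np.ones((5,5)))
    n,l,s,ce=cv2.connectedComponentsWithStats(m); k=1+np.argmax(s[1:,4]); e=cv2.fitEllipse(max(cv2.findContours((l==k).astype('uint8'),0,2)[0],key=len))
    uv=np.array(e[0])+[x0,y0]; return uv.round(1),np.round(e[1],1),onz(c,uv,z)
E
python3 - <<'E'
from h import *
im=cv2.imread("pics/i.png"); c=cam("wrist")
r=dish(im,c,(230,150,340,260)); print(r, to([*r[2][:2],.016],world=True))
E
python3 -m pendant '[[0,0,20,0,0,0,1],[0,0,25,0,0,0,1],[0,0,25,0,0,0,1],[0,0,20,0,0,0,1],[0,0,10,0,0,0,1],[0,0,0,0,0,0,1],[0,0,0,0,0,0,1],[0,0,0,0,0,0,1],[0,0,0,0,0,0,1],[0,0,0,0,0,0,1]]'
python3 - <<'E'
from h import *
st()
E
```

```text
(array([281.8, 206.1]), array([58.9, 63.3]), array([0.46543345, 0.19596027, 0.012     ])) [ -0.6   1.3 123.5]
time: 16.38
tool_pos: [0.4639, 0.1965, 0.0936]
orientation: [0.675, 0.738, 0.001, 0.0]
force: [0.3, 0.3, 0.2]
width: 1.002
grip_force: 0.0
t16.4 grasp shaker [-162.8  468.3   39.6] world [464.  196.6  39.6] yaw_y-shaker -0.0 tilt [ 0.001  0.002 -1.   ] F [0.3 0.3 0.2] w 1.002 gf 0.0 q [-0.58  0.7   0.09  2.25 -0.31  0.2  -0.12]
```

```bash
python3 -m pendant '[[0,1,8,0,0,0,1],[0,0,8,0,0,0,1],[0,0,6,0,0,0,1],[0,0,2,0,0,0,1],[0,0,0,0,0,0,1],[0,0,0,0,0,0,0.9],[0,0,0,0,0,0,0.8],[0,0,0,0,0,0,0.7],[0,0,0,0,0,0,0.5],[0,0,0,0,0,0,0.4]]' 30
python3 -m pendant '[[0,0,0,0,0,0,0.3],[0,0,0,0,0,0,0.3],[0,0,0,0,0,0,0.3],[0,0,0,0,0,0,0.3],[0,0,0,0,0,0,0.3],[0,0,0,0,0,0,0.3],[0,0,0,0,0,0,0.3],[0,0,0,0,0,0,0.3],[0,0,0,0,0,0,0.3],[0,0,0,0,0,0,0.3]]' 30
python3 - <<'E'
from h import *
st()
E
```

```text
time: 17.22
tool_pos: [0.4648, 0.1964, 0.0693]
orientation: [0.675, 0.737, 0.001, 0.0]
force: [-0.8, 0.2, 7.4]
width: 0.613
grip_force: 35.0
time: 18.05
tool_pos: [0.4648, 0.1964, 0.0693]
orientation: [0.675, 0.737, 0.001, 0.0]
force: [0.4, -0.6, 7.6]
width: 0.618
grip_force: 34.8
t18.1 grasp shaker [-161.9  468.1   15.3] world [464.8 196.4  15.3] yaw_y-shaker -0.02 tilt [ 0.     0.001 -1.   ] F [ 0.4 -0.6  7.6] w 0.618 gf 34.8 q [-0.56  0.74  0.07  2.26 -0.32  0.15 -0.11]
```

```bash
python3 -m pendant '[[0,0,-10,0,0,0,0.3],[0,0,-25,0,0,0,0.3],[0,0,-35,0,0,0,0.3],[0,0,-35,0,0,0,0.3],[0,0,-35,0,0,0,0.3],[0,0,-35,0,0,0,0.3],[-10,0,-10,0,0,0,0.3],[-25,0,0,0,0,0,0.3],[-35,2,0,0,0,0,0.3],[-35,2,0,0,0,0,0.3]]'
python3 -m pendant '[[-35,2,0,0,0,0,0.3],[-35,2,0,0,0,0,0.3],[-35,2,0,0,0,0,0.3],[-35,2,0,0,0,0,0.3],[-35,2,0,0,0,0,0.3],[-35,2,0,0,0,0,0.3],[-35,2,0,0,0,0,0.3],[-35,0,0,0,0,0,0.3],[-20,0,0,0,0,0,0.3],[-5,0,0,0,0,0,0.3]]'
python3 - <<'E'
from h import *
st();im=arm.grab_frame("wrist");cv2.imwrite("pics/j.png",im)
E
```

```text
time: 18.88
tool_pos: [0.4772, 0.0916, 0.2544]
orientation: [0.674, 0.738, 0.001, 0.0]
force: [0.3, 0.6, -0.1]
width: 0.61
grip_force: 31.8
time: 19.72
tool_pos: [0.5175, -0.2151, 0.254]
orientation: [0.677, 0.736, -0.001, 0.001]
force: [0.2, -0.6, 0.1]
width: 0.616
grip_force: 31.8
t19.7 grasp shaker [-145.6   53.4  200. ] world [ 517.6 -215.2  200. ] yaw_y-shaker -0.32 tilt [-0.002  0.    -1.   ] F [ 0.2 -0.6  0.1] w 0.616 gf 31.8 q [ 0.11  0.48  0.25  2.04 -0.19  0.64  0.57]
```

View pics/j.png

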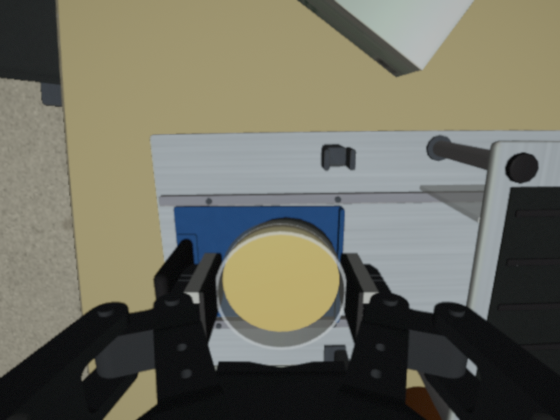

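```bash
python3 - <<'E'
from h import *
c=cam("wrist"); im=cv2.imread("pics/j.png")
for n,uv,z in [("front",(175,215),.066),("back",(344,215),.081),("leftedge",(260,206),.066)]: print(n,(w2s(onz(c,uv,z))*1e3).round(1))
print(dish(im,c,(200,210,360,350),z=.196))
print(to((-.1435,.001,.12)))
E
python3 -m pendant '[[-10,0,0,0,0,0,0.3],[-20,1,5,0,0,0,0.3],[-15,1,15,0,0,0,0.3],[-8,0,20,0,0,0,0.3],[0,0,20,0,0,0,0.3],[0,0,15,0,0,0,0.3],[0,0,5,0,0,0,0.3],[0,0,0,0,0,0,0.3],[0,0,0,0,0,0,0.3],[0,0,0,0,0,0,0.3]]'
python3 - <<'E'
from h import *
st();print(to((-.1435,.001,.0865)))
E
```

```text
front [-229.3   45.2   66. ]
back [-97.7  49.3  81. ]
leftedge [-161.3   52.4   66. ]
(array([280.6, 282.5]), array([ 95.1, 115.9]), array([ 0.51793974, -0.21334555,  0.196     ]))
[-53.6   2.2  79.9]
time: 20.6
tool_pos: [0.5255, -0.2628, 0.1746]
orientation: [0.675, 0.738, 0.0, 0.001]
force: [0.6, -0.2, 0.4]
width: 0.615
grip_force: 31.8
t20.6 grasp shaker [-141.8    5.3  120.6] world [ 525.6 -262.8  120.6] yaw_y-shaker 0.03 tilt [-0.     0.001 -1.   ] F [ 0.6 -0.2  0.4] w 0.615 gf 31.8 q [ 0.24  0.62  0.2   2.03 -0.23  0.51  0.69]
[-4.2 -1.7 34.1]
```

```bash
python3 -m pendant '[[-2,-0.5,8,0,0,0,0.3],[-2,0,12,0,0,0,0.3],[0,0,8,0,0,0,0.3],[0,0,4,0,0,0,0.3],[0,0,1.5,0,0,0,0.3],[0,0,0,0,0,0,0.3],[0,0,0,0,0,0,0.3],[0,0,0,0,0,0,0.3],[0,0,0,0,0,0,0.3],[0,0,0,0,0,0,0.3]]'
python3 - <<'E'
from h import *
st()
E
```

```text
time: 21.43
tool_pos: [0.525, -0.2672, 0.1404]
orientation: [0.675, 0.737, 0.0, 0.0]
force: [0.8, -0.0, -1.1]
width: 0.612
grip_force: 31.8
t21.4 grasp shaker [-142.7    1.    86.4] world [ 525.  -267.2   86.4] yaw_y-shaker -0.01 tilt [-0.     0.001 -1.   ] F [ 0.8 -0.  -1.1] w 0.612 gf 31.8 q [ 0.26  0.67  0.17  2.05 -0.25  0.44  0.71]
```

```bash
python3 -m pendant '[[0,0,1,0,0,0,0.3],[0,0,0.5,0,0,0,0.3],[0,0,0,0,0,0,0.62],[0,0,0,0,0,0,0.66],[0,0,0,0,0,0,0.72],[0,0,0,0,0,0,0.75],[0,0,0,0,0,0,0.75],[0,0,-5,0,0,0,0.75],[0,0,-15,0,0,0,0.75],[0,0,-30,0,0,0,0.75]]'
python3 -m pendant '[[10,0,-30,0,0,0,0.75],[20,0,-30,0,0,0,0.75],[15,-10,-20,0,0,0,0.75],[5,-10,0,0,0,0,0.75],[0,0,0,0,0,0,1],[0,0,0,0,0,0,1],[0,0,0,0,0,0,1],[0,0,0,0,0,0,1],[0,0,0,0,0,0,1],[0,0,0,0,0,0,1]]'
python3 - <<'E'
from h import *
st();im=arm.grab_frame("wrist");cv2.imwrite("pics/k.png",im);print(to((.478,.349,.12),world=True))
E
```

```text
time: 22.27
tool_pos: [0.5237, -0.2666, 0.1869]
orientation: [0.675, 0.737, -0.001, -0.002]
force: [0.1, 1.2, 0.2]
width: 0.748
grip_force: 0.0
time: 23.1
tool_pos: [0.5006, -0.2196, 0.2678]
orientation: [0.676, 0.737, -0.0, -0.0]
force: [0.5, -0.1, -0.1]
width: 1.007
grip_force: 0.0
t23.1 grasp shaker [-162.9   50.6  213.8] world [ 500.6 -219.6  213.8] yaw_y-shaker -0.05 tilt [ 0.    -0.001 -1.   ] F [ 0.5 -0.1 -0.1] w 1.007 gf 0.0 q [ 0.12  0.44  0.26  2.06 -0.18  0.66  0.59]
[568.3  27.2  94. ]
```

View pics/k.png

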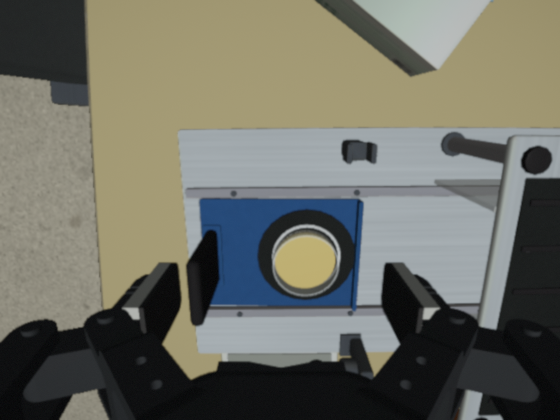

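```bash
python3 - <<'E'
from h import *
im=cv2.imread("pics/k.png"); c=cam("wrist")
r=dish(im,c,(255,215,360,310),z=.081); print(r,(w2s(r[2])*1e3).round(1))
# pad disc outline: dark pixels against blue, fit circle (r 42)
x0,y0,x1,y1=225,205,357,306
b=im[y0:y1,x0:x1]; dark=((b.max(2)<75)).astype('uint8'); 
P=[]
for y in range(y0+8,y1-25,2):
    xs=np.where((im[y,x0:x1,0].astype(int)-im[y,x0:x1,2]<40))[0]
    if len(xs): P+= [(x0+xs[0]-.5,y)] ;
P=np.array(P); 
# first nonblue from left, after the tab
W=np.array([w2s(onz(c,p,.069))[:2] for p in P])*1e3
W=W[W[:,0]>-195]
from scipy.optimize import least_squares
f=least_squares(lambda s:np.hypot(*(W-s).T)-42,[-143,1],loss='soft_l1'); print(f.x.round(1),np.abs(f.fun).mean().round(2),len(W))
for uv in [(258,257),(356,255),(307,210)]: print((w2s(onz(c,uv,.069))*1e3).round(1))
E
```

```text
(array([305. , 262.5]), array([50.2, 59.2]), array([ 0.52523906, -0.26784787,  0.081     ])) [-142.6    0.3   81. ]
[-140.6    0.7] 0.18 34
[-1.821e+02 -1.000e-01  6.900e+01]
[-98.    1.7  69. ]
[-140.9   41.9   69. ]
```

```bash
python3 -m pendant '[[25,0,-10,0,0,0,1],[40,2,0,0,0,0,1],[40,2,0,0,0,0,1],[40,2,0,0,0,0,1],[40,2,0,0,0,0,1],[40,2,0,0,0,0,1],[40,2,0,0,0,0,1],[40,2,0,0,0,0,1],[40,2,0,0,0,0,1],[40,2,0,0,0,0,1]]'
python3 -m pendant '[[40,2,0,0,0,0,1],[40,2,0,0,0,0,1],[40,2,0,0,0,0,1],[35,2,15,0,0,0,1],[20,1,25,0,0,0,1],[8,0,25,0,0,0,1],[0,0,20,0,0,0,1],[0,0,5,0,0,0,1],[0,0,0,0,0,0,1],[0,0,0,0,0,0,1]]'
python3 - <<'E'
from h import *
im=arm.grab_frame("wrist");st();cv2.imwrite("pics/l.png",im);c=cam("wrist")
r=dish(im,c,(220,130,350,270)); print(r, to([*r[2][:2],.016],world=True))
cv2.imwrite("pics/l2.png",arm.grab_frame("scene"))
E
```

```text
time: 23.98
tool_pos: [0.4845, 0.1679, 0.2785]
orientation: [0.676, 0.737, -0.0, 0.0]
force: [1.3, -0.8, 0.1]
width: 1.0
grip_force: 0.0
time: 24.82
tool_pos: [0.4782, 0.3485, 0.189]
orientation: [0.676, 0.737, -0.0, 0.0]
force: [-0.6, -0.2, 0.2]
width: 1.002
grip_force: 0.0
t24.9 grasp shaker [-134.9  618.5  135.6] world [478.5 348.6 135.6] yaw_y-shaker -0.08 tilt [ 0.     0.001 -1.   ] F [ 0.7 -0.6  0. ] w 1.0 gf 0.0 q [-0.87  0.6   0.21  2.02 -0.23  0.55 -0.41]
(array([281.1, 204.3]), array([60.2, 64.7]), array([0.47924169, 0.35066409, 0.012     ])) [  1.9   0.8 119.6]
```

View pics/l.png

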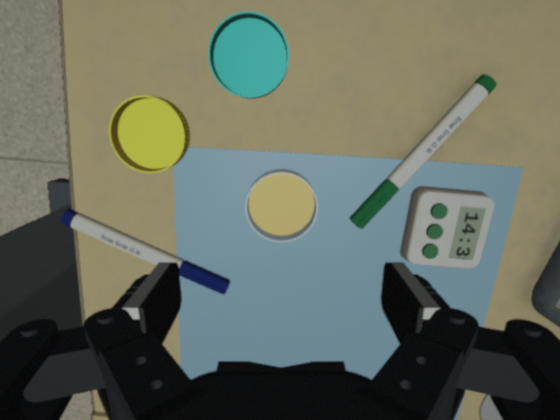

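```bash
python3 -m pendant '[[1.5,1,10,0,0,0,0.77],[0,0,25,0,0,0,0.77],[0,0,25,0,0,0,0.77],[0,0,25,0,0,0,0.77],[0,0,15,0,0,0,0.77],[0,0,10,0,0,0,0.77],[0,0,6,0,0,0,0.77],[0,0,3,0,0,0,0.77],[0,0,0,0,0,0,0.77],[0,0,0,0,0,0,0.7]]' 30
python3 -m pendant '[[0,0,0,0,0,0,0.6],[0,0,0,0,0,0,0.5],[0,0,0,0,0,0,0.4],[0,0,0,0,0,0,0.3],[0,0,0,0,0,0,0.3],[0,0,0,0,0,0,0.3],[0,0,0,0,0,0,0.3],[0,0,-5,0,0,0,0.3],[0,0,-15,0,0,0,0.3],[0,0,-25,0,0,0,0.3]]' 30
python3 - <<'E'
from h import *
st()
E
```

```text
time: 25.75
tool_pos: [0.4789, 0.3509, 0.0703]
orientation: [0.675, 0.737, 0.001, 0.0]
force: [1.2, -0.4, -0.1]
width: 0.697
grip_force: 0.0
time: 26.58
tool_pos: [0.4778, 0.3502, 0.1139]
orientation: [0.675, 0.737, -0.001, -0.0]
force: [0.7, 0.2, 0.2]
width: 0.609
grip_force: 31.6
t26.6 grasp shaker [-135.7  620.    59.9] world [477.7 350.1  59.9] yaw_y-shaker -0.01 tilt [-0.002 -0.002 -1.   ] F [0.7 0.2 0.2] w 0.609 gf 31.6 q [-0.83  0.71  0.16  2.05 -0.27  0.4  -0.38]
```

View pics/l2.png

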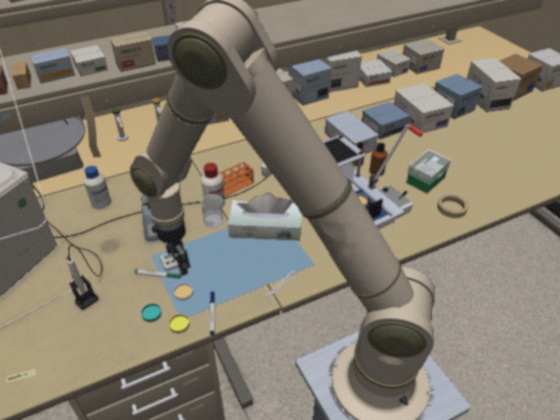

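```bash
python3 -m pendant '[[0,0,-35,0,0,0,0.3],[0,0,-35,0,0,0,0.3],[0,0,-35,0,0,0,0.3],[-10,0,-30,0,0,0,0.3],[-25,0,-10,0,0,0,0.3],[-35,0,0,0,0,0,0.3],[-35,-1,0,0,0,0,0.3],[-35,-1,0,0,0,0,0.3],[-35,-1,0,0,0,0,0.3],[-35,-1,0,0,0,0,0.3]]'
python3 -m pendant '[[-35,-1,0,0,0,0,0.3],[-35,-1,0,0,0,0,0.3],[-35,-1,0,0,0,0,0.3],[-35,0,0,0,0,0,0.3],[-35,0,0,0,0,0,0.3],[-35,0,0,0,0,0,0.3],[-35,0,0,0,0,0,0.3],[-35,0,0,0,0,0,0.3],[-35,0,0,0,0,0,0.3],[-20,0,0,0,0,0,0.3]]'
python3 - <<'E'
from h import *
st();im=arm.grab_frame("wrist");cv2.imwrite("pics/m.png",im);c=cam("wrist")
print(to((-.1427,.001,.13)))
for k,z in (("held",.21),):
    r=dish(im,c,(200,210,360,350),z=z); print(k,r,(w2s(r[2])*1e3).round(1))
x=(im[...,0].astype(int)-im[...,2]>45)&(im[...,0]<190); ys,xs=np.where(x[150:300,100:420]); print("blue bbox",xs.min()+100,xs.max()+100,ys.min()+150, len(xs))
s=np.bincount(xs+100); print([ (i,int(s[i])) for i in np.where(s>12)[0][[0,-1]]])
E
```

```text
time: 27.42
tool_pos: [0.4927, 0.1396, 0.2604]
orientation: [0.675, 0.738, 0.001, 0.0]
force: [1.0, -0.2, -0.1]
width: 0.613
grip_force: 31.6
time: 28.25
tool_pos: [0.5189, -0.1971, 0.2605]
orientation: [0.677, 0.736, -0.0, 0.001]
force: [0.7, -0.4, 0.8]
width: 0.611
grip_force: 31.6
t28.2 grasp shaker [-142.6   71.3  206.5] world [ 519.  -197.2  206.5] yaw_y-shaker -0.21 tilt [-0.002  0.001 -1.   ] F [ 0.7 -0.4  0.8] w 0.611 gf 31.6 q [ 0.09  0.46  0.23  2.05 -0.17  0.65  0.52]
[-67.    0.3  76.9]
held (array([280.7, 280.3]), array([ 94.4, 114.6]), array([ 0.51917777, -0.19471623,  0.21      ])) [-142.2   73.7  210. ]
blue bbox 174 337 225 2124
[(np.int64(175), 14), (np.int64(336), 23)]
```

```bash
python3 - <<'E'
from h import *
c=cam("wrist"); im=cv2.imread("pics/m.png")
for n,uv,z in [("front",(174.5,250),.066),("back",(337,250),.081),("left",(230,225),.066)]: print(n,(w2s(onz(c,uv,z))*1e3).round(1))
r=dish(im,c,(225,226,336,262),z=.081);print(r[0])
E
python3 -m pendant '[[-12,0,5,0,0,0,0.3],[-25,0,15,0,0,0,0.3],[-22,0,20,0,0,0,0.3],[-10,0,20,0,0,0,0.3],[-2,0,12,0,0,0,0.3],[0,0,4,0,0,0,0.3],[0,0,0,0,0,0,0.3],[0,0,0,0,0,0,0.3],[0,0,0,0,0,0,0.3],[0,0,0,0,0,0,0.3]]'
python3 - <<'E'
from h import *
st();print(to((-.1427,.0002,.1025)));cv2.imwrite("pics/n.png",arm.grab_frame("wrist"))
E
```

```text
front [-231.8   25.7   66. ]
back [-97.5  31.3  81. ]
left [-183.8   47.7   66. ]
[280.3 281.8]
time: 29.13
tool_pos: [0.5261, -0.2629, 0.1846]
orientation: [0.675, 0.738, 0.0, 0.001]
force: [0.1, -0.5, 0.5]
width: 0.614
grip_force: 31.6
t29.1 grasp shaker [-141.2    5.2  130.6] world [ 526.2 -262.9  130.6] yaw_y-shaker 0.06 tilt [-0.     0.002 -1.   ] F [ 0.1 -0.5  0.5] w 0.614 gf 31.6 q [ 0.24  0.6   0.18  2.03 -0.2   0.53  0.66]
[-5.  -1.6 28.1]
```

```bash
python3 -m pendant '[[-3,-1,8,0,0,0,0.3],[-2,-0.5,10,0,0,0,0.3],[0,0,7,0,0,0,0.3],[0,0,3,0,0,0,0.3],[0,0,0,0,0,0,0.3],[0,0,0,0,0,0,0.3],[0,0,0,0,0,0,0.3],[0,0,0,0,0,0,0.3],[0,0,0,0,0,0,0.3],[0,0,0,0,0,0,0.3]]'
python3 - <<'E'
from h import *
st()
E
```

```text
time: 30.02
tool_pos: [0.5245, -0.2687, 0.1555]
orientation: [0.675, 0.737, -0.0, -0.0]
force: [-0.5, 0.4, -0.9]
width: 0.611
grip_force: 32.0
t30.0 grasp shaker [-143.4   -0.5  101.5] world [ 524.5 -268.7  101.5] yaw_y-shaker -0.01 tilt [ 0. -0. -1.] F [-0.5  0.4 -0.9] w 0.611 gf 32.0 q [ 0.27  0.65  0.16  2.04 -0.22  0.47  0.68]
```

```bash
python3 -m pendant '[[0.5,0.7,0.5,0,0,0,0.3],[0,0,0.5,0,0,0,0.3],[0,0,0,0,0,0,0.3],[0,0,0,0,0,0,0.62],[0,0,0,0,0,0,0.66],[0,0,0,0,0,0,0.72],[0,0,0,0,0,0,0.75],[0,0,0,0,0,0,0.75],[0,0,-5,0,0,0,0.75],[0,0,-15,0,0,0,0.75]]'
python3 -m pendant '[[0,0,-25,0,0,0,0.75],[10,0,-30,0,0,0,0.75],[20,0,-30,0,0,0,0.75],[15,-10,-20,0,0,0,0.75],[5,-10,0,0,0,0,0.75],[0,0,0,0,0,0,1],[0,0,0,0,0,0,1],[0,0,0,0,0,0,1],[0,0,0,0,0,0,1],[0,0,0,0,0,0,1]]'
python3 - <<'E'
from h import *
im=arm.grab_frame("wrist");st();cv2.imwrite("pics/o.png",im);c=cam("wrist")
print(cv2.minMaxLoc(cv2.matchTemplate(im,cv2.imread("pics/k.png")[195:320,190:365],cv2.TM_CCOEFF_NORMED))[1:])
r=dish(im,c,(235,195,375,320),z=.097); print(r,(w2s(r[2])*1e3).round(1))
# carrier pad left edge + tab
P=[]
for y in range(210,290,2):
    xs=np.where(im[y,232:330,0].astype(int)-im[y,232:330,2]<40)[0]
    if len(xs): P.append((232+xs[0]-.5,y))
W=np.array([w2s(onz(c,p,.069))[:2] for p in P])*1e3; W=W[W[:,0]>-192]
from scipy.optimize import least_squares
f=least_squares(lambda s:np.hypot(*(W-s).T)-42,[-143,1],loss='soft_l1'); print(f.x.round(1),np.abs(f.fun).mean().round(2),len(W))
E
```

```text
time: 30.85
tool_pos: [0.5244, -0.2677, 0.1734]
orientation: [0.675, 0.737, -0.001, -0.001]
force: [-0.3, 0.1, -0.2]
width: 0.752
grip_force: 0.0
time: 31.68
tool_pos: [0.501, -0.2206, 0.2787]
orientation: [0.676, 0.737, -0.0, -0.0]
force: [-0.5, 0.3, 0.2]
width: 1.003
grip_force: 0.0
t31.7 grasp shaker [-162.7   49.5  224.8] world [ 500.9 -220.6  224.8] yaw_y-shaker -0.05 tilt [ 0.    -0.001 -1.   ] F [-1.2  0.4  0.9] w 0.997 gf 0.0 q [ 0.14  0.43  0.24  2.04 -0.16  0.69  0.57]
(0.8848105669021606, (118, 152), (190, 190))
(array([305.6, 264.6]), array([51. , 60.2]), array([ 0.52560137, -0.26838098,  0.097     ])) [-142.3   -0.3   97. ]
[-140.6    0.6] 0.3 40
```

```bash
python3 -m pendant '[[-10,-20,0,0,0,0,0.35],[-20,-25,0,0,0,0,0.35],[-15,-13,0,0,0,0,0.35],[-3,0,10,0,0,0,0.35],[0,0,20,0,0,0,0.35],[0,0,25,0,0,0,0.35],[0,0,0,0,0,0,0.35],[0,0,0,0,0,0,0.35],[0,0,0,0,0,0,0.35],[0,0,0,0,0,0,0.35]]' 30
python3 - <<'E'
from h import *
im=arm.grab_frame("wrist");st();cv2.imwrite("pics/p.png",im);c=cam("wrist");print(to((-.2206,.002,.124)))
# tab: very dark pixels near expected projection
for s in [(-.2256,.025,.135),(-.2156,.025,.135),(-.2256,-.025,.135),(-.2156,-.025,.135)]: print(proj(c,s2w(s)).round(1))
b=im.max(2)
for y in range(190,275,12): xs=np.where(b[y,230:340]<45)[0]+230; print(y,(xs.min(),xs.max(),len(xs)) if len(xs) else None)
E
```

```text
time: 32.57
tool_pos: [0.4479, -0.2732, 0.2255]
orientation: [0.675, 0.737, 0.0, 0.001]
force: [-0.3, -0.2, 0.4]
width: 0.349
grip_force: 0.0
t32.6 grasp shaker [-220.1    1.8  171.6] world [ 447.9 -273.2  171.6] yaw_y-shaker 0.0 tilt [-0.001  0.001 -1.   ] F [-0.4 -0.2  0.9] w 0.351 gf 0.0 q [ 0.29  0.48  0.21  2.14 -0.19  0.54  0.73]
[ 0.2 -0.6 47.6]
[[268.5 209. ]]
[[288.8 209. ]]
[[269.4 298.9]]
[[288.1 298.9]]
190 (np.int64(272), np.int64(284), 13)
202 (np.int64(271), np.int64(339), 18)
214 (np.int64(269), np.int64(339), 23)
226 (np.int64(269), np.int64(339), 23)
238 (np.int64(269), np.int64(339), 19)
250 (np.int64(269), np.int64(286), 18)
262 (np.int64(240), np.int64(339), 35)
274 (np.int64(237), np.int64(324), 36)
```

```bash
python3 -m pendant '[[0,0,15,0,0,0,0.35],[0,0,20,0,0,0,0.35],[0,0,11,0,0,0,0.35],[0,0,0,0,0,0,0.35],[0,0,0,0,0,0,0.2],[0,0,0,0,0,0,0.1],[0,0,0,0,0,0,0],[0,0,0,0,0,0,0],[0,0,0,0,0,0,0],[0,0,0,0,0,0,0]]' 30
python3 -m pendant '[[0,2,0,0,0,0,0],[0,3,0,0,0,0,0],[0,5,0,0,0,0,0],[0,6,0,0,0,0,0],[0,6,0,0,0,0,0],[0,6,0,0,0,0,0],[0,6,0,0,0,0,0],[0,6,0,0,0,0,0],[0,6,0,0,0,0,0],[0,6,0,0,0,0,0]]'
python3 - <<'E'
from h import *
st()
E
```

```text
time: 33.45
tool_pos: [0.4475, -0.2732, 0.1795]
orientation: [0.675, 0.737, 0.0, 0.001]
force: [-1.4, 0.4, 6.5]
width: 0.109
grip_force: 31.1
time: 34.28
tool_pos: [0.4974, -0.269, 0.1795]
orientation: [0.676, 0.737, -0.001, -0.001]
force: [-8.5, -0.7, 11.5]
width: 0.109
grip_force: 31.8
t34.3 grasp shaker [-170.6    1.6  125.5] world [ 497.3 -269.   125.5] yaw_y-shaker -0.1 tilt [ 0.    -0.002 -1.   ] F [-8.5 -0.7 11.5] w 0.109 gf 31.8 q [ 0.27  0.59  0.19  2.08 -0.22  0.49  0.71]
```

```bash
python3 -m pendant '[[0,6,-0.5,0,0,0,0],[0,6,0,0,0,0,0],[0,6,0,0,0,0,0],[0,6,0,0,0,0,0],[0,6,0,0,0,0,0],[0,6,0,0,0,0,0],[0,6,0,0,0,0,0],[0,6,0,0,0,0,0],[0,6,0,0,0,0,0],[0,6,0,0,0,0,0]]'
python3 -m pendant '[[0,5,0,0,0,0,0],[0,4,0,0,0,0,0],[0,3,0,0,0,0,0],[0,2,0,0,0,0,0],[0,2,0,0,0,0,0],[0,2,0,0,0,0,0],[0,2,0,0,0,0,0],[0,1,0,0,0,0,0],[0,0,0,0,0,0,0],[0,0,0,0,0,0,0]]'
python3 - <<'E'
from h import *
st()
E
```

```text
time: 35.12
tool_pos: [0.5583, -0.2635, 0.1796]
orientation: [0.676, 0.737, -0.0, -0.001]
force: [-8.1, 0.1, 8.0]
width: 0.108
grip_force: 31.2
time: 35.95
tool_pos: [0.5794, -0.2616, 0.1796]
orientation: [0.676, 0.737, -0.0, -0.0]
force: [-4.9, -0.4, 7.6]
width: 0.11
grip_force: 31.1
t36.0 grasp shaker [-88.2   1.8 125.6] world [ 579.3 -261.6  125.6] yaw_y-shaker -0.03 tilt [-0.    -0.001 -1.   ] F [-4.9 -0.4  7.6] w 0.11 gf 31.1 q [ 0.2   0.65  0.21  1.92 -0.23  0.59  0.64]
```

Nearly home; nudge until the stop is felt.

```bash
python3 -m pendant '[[0,1,0,0,0,0,0],[0,1,0,0,0,0,0],[0,1,0,0,0,0,0],[0,1,0,0,0,0,0],[0,1,0,0,0,0,0],[0,1,0,0,0,0,0],[0,0,0,0,0,0,0],[0,0,0,0,0,0,0],[0,0,0,0,0,0,0],[0,0,0,0,0,0,0]]'
python3 -m pendant '[[0,1,0,0,0,0,0],[0,0,0,0,0,0,0],[0,1,0,0,0,0,0],[0,0,0,0,0,0,0],[0,0,0,0,0,0,0],[0,0,0,0,0,0,0],[0,0,0,0,0,0,0],[0,0,0,0,0,0,0],[0,0,0,0,0,0,0],[0,0,0,0,0,0,0]]'
python3 -m pendant '[[0,1,0,0,0,0,0],[0,0,0,0,0,0,0],[0,1,0,0,0,0,0],[0,0,0,0,0,0,0],[0,0,0,0,0,0,0],[0,0,0,0,0,0,0],[0,0,0,0,0,0,0],[0,0,0,0,0,0,0],[0,0,0,0,0,0,0],[0,0,0,0,0,0,0]]'
python3 - <<'E'
from h import *
st()
E
```

```text
time: 36.78
tool_pos: [0.5852, -0.2611, 0.1796]
orientation: [0.676, 0.737, -0.0, -0.0]
force: [-4.8, -0.6, 6.3]
width: 0.112
grip_force: 31.1
time: 37.62
tool_pos: [0.5872, -0.2609, 0.1796]
orientation: [0.676, 0.737, -0.0, -0.0]
force: [-5.3, -0.8, 7.4]
width: 0.11
grip_force: 31.1
time: 38.45
tool_pos: [0.5891, -0.2608, 0.1796]
orientation: [0.676, 0.737, -0.0, -0.0]
force: [-6.4, -1.5, 6.9]
width: 0.11
grip_force: 31.2
t38.5 grasp shaker [-78.4   1.7 125.6] world [ 589.  -260.8  125.6] yaw_y-shaker -0.04 tilt [-0.    -0.001 -1.   ] F [-6.4 -1.5  6.9] w 0.11 gf 31.2 q [ 0.19  0.66  0.21  1.9  -0.23  0.6   0.63]
```

```bash
for i in 1 2; do python3 -m pendant '[[0,1,0,0,0,0,0],[0,0,0,0,0,0,0],[0,0,0,0,0,0,0],[0,0,0,0,0,0,0],[0,0,0,0,0,0,0],[0,0,0,0,0,0,0],[0,0,0,0,0,0,0],[0,0,0,0,0,0,0],[0,0,0,0,0,0,0],[0,0,0,0,0,0,0]]' | egrep 'tool|force'; done
python3 - <<'E'
from h import *
st()
E
```

```text
tool_pos: [0.5892, -0.2608, 0.1796]
force: [-8.8, 0.0, 9.3]
grip_force: 31.5
tool_pos: [0.5893, -0.2608, 0.1796]
force: [-13.0, -1.0, 12.6]
grip_force: 31.8
t40.1 grasp shaker [-78.3   1.7 125.6] world [ 589.1 -260.8  125.6] yaw_y-shaker -0.08 tilt [ 0.001 -0.004 -1.   ] F [-13.   -1.   12.6] w 0.111 gf 31.8 q [ 0.19  0.66  0.21  1.9  -0.23  0.61  0.63]
```

```bash
python3 -m pendant '[[0,-1.5,0,0,0,0,0],[0,0,0,0,0,0,0.2],[0,0,0,0,0,0,0.35],[0,0,0,0,0,0,0.35],[0,0,0,0,0,0,0.35],[0,0,-8,0,0,0,0.35],[0,0,-20,0,0,0,0.35],[0,0,-30,0,0,0,0.35],[0,-10,-40,0,0,0,0.35],[0,-20,-40,0,0,0,0.4]]'
python3 -m pendant '[[0,-20,-40,0,0,0,0.5],[0,-15,-35,0,0,0,0.5],[0,0,-20,0,0,-7,0.5],[0,0,0,0,0,-7,0.5],[0,0,0,0,0,-7,0.5],[0,0,0,0,0,-7,0.5],[0,0,0,0,0,-7,0.5],[0,0,0,0,0,-7,0.5],[0,0,0,0,0,-7,0.5],[0,0,0,0,0,-7,0.5]]'
python3 -m pendant '[[0,0,0,0,0,-7,0.5],[0,0,0,0,0,-7,0.5],[0,0,0,0,0,-7,0.5],[0,0,0,0,0,-7,0.5],[0,0,0,0,0,-6,0.5],[0,0,0,0,0,0,0.5],[0,0,0,0,0,0,0.5],[0,0,0,0,0,0,0.5],[0,0,0,0,0,0,0.5],[0,0,0,0,0,0,0.5]]'
python3 - <<'E'
from h import *
st(); print(to((-.144,-.1995,.2737))); im=arm.grab_frame("wrist"); cv2.imwrite("pics/r.png",im); c=cam("wrist")
r=dish(im,c,(230,200,400,400),z=.101); print(r,(w2s(r[2])*1e3).round(1))
h=im.astype(int); ys,xs=np.where((h[...,2]>130)&(h[...,1]<70)&(h[...,0]<70)); print(len(xs), xs.mean() if len(xs) else None, ys.mean() if len(xs) else None)
s=arm.grab_frame("side"); cv2.imwrite("pics/s.png",s); cs=cam("side"); h=s.astype(int)
print("side knob proj",proj(cs,s2w((-.143,-.1995,.2737))).round(1))
ys,xs=np.where((h[...,2]>130)&(h[...,1]<70)&(h[...,0]<70)); k=(xs>220)&(xs<330)&(ys>200)&(ys<360); print(k.sum(),xs[k].mean(),ys[k].mean())
E
```

```text
time: 40.95
tool_pos: [0.5638, -0.2619, 0.3155]
orientation: [0.674, 0.738, 0.0, 0.0]
force: [2.0, -0.6, 1.5]
width: 0.395
grip_force: 0.0
time: 41.78
tool_pos: [0.529, -0.2655, 0.407]
orientation: [0.247, 0.969, 0.0, 0.001]
force: [0.4, -0.1, 0.0]
width: 0.499
grip_force: 0.0
time: 42.62
tool_pos: [0.5283, -0.2658, 0.4066]
orientation: [-0.043, 0.999, -0.0, 0.0]
force: [0.6, -0.9, -0.2]
width: 0.498
grip_force: 0.0
t42.6 grasp shaker [-139.3    2.1  352.6] world [ 528.3 -265.8  352.6] yaw_y-shaker 89.91 tilt [-0. -0. -1.] F [ 0.6 -0.9 -0.2] w 0.498 gf 0.0 q [ 0.41  0.34 -0.05  1.79  0.02  1.02  2.  ]
[   4.4 -201.6   78.9]
(array([276.4, 275.4]), array([11.9, 31.5]), array([ 0.65156982, -0.25997935,  0.101     ])) [-16.1  -3.  101. ]
0 None None
side knob proj [[270.1 288.3]]
115 272.0 287.4347826086956
```

```bash
python3 -m pendant '[[0,-25,0,0,0,0,0.5],[2,-40,0,0,0,0,0.5],[2,-40,0,0,0,0,0.5],[0,-40,0,0,0,0,0.5],[0,-35,0,0,0,0,0.5],[0,-18,0,0,0,0,0.5],[0,-3,0,0,0,0,0.5],[0,0,0,0,0,0,0.5],[0,0,0,0,0,0,0.5],[0,0,0,0,0,0,0.5]]' 25
python3 - <<'E'
from h import *
st(); print(to((-.144,-.1995,.2737))); im=arm.grab_frame("wrist"); cv2.imwrite("pics/t.png",im); c=cam("wrist")
h=im.astype(int); m=((h[...,2]>110)&(h[...,1]<60)&(h[...,0]<60)); ys,xs=np.where(m); print(len(xs))
if len(xs): print(xs.min(),xs.max(),ys.min(),ys.max(),(w2s(onz(c,(np.median(xs),ys.mean()),.2737))*1e3).round(1))
E
```

```text
time: 43.55
tool_pos: [0.5424, -0.4647, 0.4068]
orientation: [-0.045, 0.999, 0.0, 0.0]
force: [-0.5, 0.0, 0.2]
width: 0.497
grip_force: 0.0
t43.5 grasp shaker [-142.8 -197.3  352.8] world [ 542.4 -464.7  352.8] yaw_y-shaker 90.09 tilt [-0.     0.001 -1.   ] F [-0.5  0.   0.2] w 0.497 gf 0.0 q [ 0.64  0.5  -0.01  1.51  0.    1.13  2.29]
[ 1.2 -2.3 79.1]
1615
266 289 191 337 [-138.3 -197.9  273.7]
```

```bash
python3 -m pendant '[[1,-1,10,0,0,0,0.5],[0,0,20,0,0,0,0.5],[0,0,20,0,0,0,0.5],[0,0,18,0,0,0,0.5],[0,0,10,0,0,0,0.5],[0,0,0,0,0,0,0.4],[0,0,0,0,0,0,0.3],[0,0,0,0,0,0,0.1],[0,0,0,0,0,0,0],[0,0,0,0,0,0,0]]' 25
python3 -m pendant '[[0,0,0,0,0,0,0],[0,0,0,0,0,0,0],[0,0,0,0,0,0,0],[0,0,0,0,0,0,0],[0,0,0,0,0,0,0],[0,0,0,0,0,0,0],[0,0,0,0,0,0,0],[0,0,0,0,0,0,0],[0,0,0,0,0,0,0],[0,0,0,0,0,0,0]]' 25
python3 - <<'E'
from h import *
st()
o=arm.get_obs();g=w2s(np.array(o["tool_pos"])-[0,0,.054])*1e3-[0,-95,95]; print(np.hypot(g[1],g[2]),np.arctan2(g[2],g[1]))
a=np.linspace(2.1,0,21); print(np.c_[np.diff(207*np.cos(a)),-np.diff(207*np.sin(a))].round(1).tolist())
E
```

```text
time: 44.43
tool_pos: [0.5413, -0.4668, 0.3296]
orientation: [-0.044, 0.999, 0.0, 0.0]
force: [-0.0, 4.7, 2.6]
width: 0.178
grip_force: 25.0
time: 45.27
tool_pos: [0.5412, -0.4668, 0.3296]
orientation: [-0.044, 0.999, 0.0, 0.0]
force: [-1.4, 4.6, 2.9]
width: 0.178
grip_force: 25.1
t45.3 grasp shaker [-144.1 -199.3  275.6] world [ 541.3 -466.8  275.6] yaw_y-shaker 90.03 tilt [-0.001  0.    -1.   ] F [-1.4  4.6  2.9] w 0.178 gf 25.1 q [ 0.64  0.56 -0.01  1.6   0.01  0.98  2.28]
208.55692987182343 2.0943893301124845
[[19.3, -10.0], [20.2, -7.9], [21.0, -5.7], [21.4, -3.5], [21.7, -1.2], [21.7, 1.0], [21.5, 3.3], [21.0, 5.5], [20.3, 7.7], [19.4, 9.8], [18.3, 11.8], [16.9, 13.6], [15.4, 15.3], [13.7, 16.9], [11.9, 18.2], [9.9, 19.3], [7.8, 20.3], [5.6, 21.0], [3.4, 21.5], [1.1, 21.7]]
```

```bash
python3 -m pendant '[[0,19.5,-10,0,0,0,0],[0,20,-8,0,0,0,0],[0,21,-5.5,0,0,0,0],[0,21.5,-3.5,0,0,0,0],[0,21.5,-1,0,0,0,0],[0,21.5,1,0,0,0,0],[0,21.5,3.5,0,0,0,0],[0,21,5.5,0,0,0,0],[0,20.5,7.5,0,0,0,0],[0,19.5,10,0,0,0,0]]'
python3 - <<'E'
from h import *
st()
o=arm.get_obs();g=w2s(np.array(o["tool_pos"])-[0,0,.054])*1e3-[0,-95,95]; print(np.hypot(g[1],g[2]),np.arctan2(g[2],g[1]))
E
```

```text
time: 46.1
tool_pos: [0.5221, -0.2611, 0.3301]
orientation: [-0.043, 0.999, -0.001, 0.0]
force: [-2.6, -1.3, 1.4]
width: 0.177
grip_force: 26.2
t46.1 grasp shaker [-145.1    7.2  276.1] world [ 522.1 -261.2  276.1] yaw_y-shaker 89.94 tilt [-0.001 -0.002 -1.   ] F [-2.6 -1.3  1.4] w 0.177 gf 26.2 q [ 0.39  0.4  -0.04  1.9   0.02  0.84  2.  ]
208.01738754498624 1.056405391746642
```

```bash
python3 -m pendant '[[0,18.5,12,0,0,0,0],[0,17,13.5,0,0,0,0],[0,15.5,15.5,0,0,0,0],[0,13.5,17,0,0,0,0],[0,12,18,0,0,0,0],[0,10,19.5,0,0,0,0],[0,8,20,0,0,0,0],[0,5.5,21,0,0,0,0],[0,3,15,0,0,0,0],[0,0,0,0,0,0,0]]'
python3 - <<'E'
from h import *
st()
o=arm.get_obs();g=w2s(np.array(o["tool_pos"])-[0,0,.054])*1e3-[0,-95,95]; print(np.hypot(g[1],g[2]),np.arctan2(g[2],g[1]),g)
E
```

```text
time: 46.93
tool_pos: [0.5133, -0.1581, 0.1757]
orientation: [-0.044, 0.999, -0.0, -0.001]
force: [-2.3, 1.0, -0.2]
width: 0.174
grip_force: 26.4
t46.9 grasp shaker [-145.   110.6  121.7] world [ 513.2 -158.2  121.7] yaw_y-shaker 90.03 tilt [ 0.002  0.    -1.   ] F [-2.3  1.  -0.2] w 0.174 gf 26.4 q [ 0.22  0.56 -0.04  2.14  0.05  0.44  1.8 ]
207.36878533530995 0.12922722846682516 [-144.84717923  205.63969779   26.72317018]
```

```bash
python3 -m pendant '[[0,0.5,8,0,0,0,0],[0,0.5,8,0,0,0,0],[0,0,6,0,0,0,0],[0,0,3,0,0,0,0],[0,0,1,0,0,0,0],[0,0,0,0,0,0,0],[0,0,0,0,0,0,0],[0,0,0,0,0,0,0],[0,0,0,0,0,0,0],[0,0,0,0,0,0,0]]'
python3 - <<'E'
from h import *
st()
E
```

```text
time: 47.77
tool_pos: [0.5131, -0.1566, 0.1525]
orientation: [-0.044, 0.999, 0.0, -0.0]
force: [-5.0, 5.1, -1.5]
width: 0.173
grip_force: 26.9
t47.8 grasp shaker [-145.   112.3   98.5] world [ 513.  -156.5   98.5] yaw_y-shaker 90.03 tilt [ 0.001  0.001 -1.   ] F [-5.   5.1 -1.5] w 0.173 gf 26.9 q [ 0.22  0.6  -0.04  2.15  0.05  0.39  1.8 ]
```

```bash
python3 -m pendant '[[0,0,1,0,0,0,0],[0,0,1,0,0,0,0],[0,0,1,0,0,0,0],[0,0,0,0,0,0,0],[0,0,0,0,0,0,0],[0,0,0,0,0,0,0],[0,0,0,0,0,0,0],[0,0,0,0,0,0,0],[0,0,0,0,0,0,0],[0,0,0,0,0,0,0]]' | grep -E 'pos|force'
python3 -m pendant '[[0,0,0,0,0,0,0.2],[0,0,0,0,0,0,0.3],[0,0,0,0,0,0,0.45],[0,0,0,0,0,0,0.5],[0,0,0,0,0,0,0.5],[0,0,0,0,0,0,0.5],[0,0,-10,0,0,0,0.5],[0,0,-25,0,0,0,0.5],[0,0,-35,0,0,0,0.5],[0,0,-30,0,0,0,0.5]]'
python3 -m pendant '[[0,-20,-30,0,0,0,0.3],[0,-20,-30,0,0,0,0],[0,-20,-20,0,0,0,0],[0,-20,0,0,0,0,0],[0,0,0,0,0,0,0],[0,0,0,0,0,0,0],[0,0,0,0,0,0,0],[0,0,0,0,0,0,0],[0,0,0,0,0,0,0],[0,0,0,0,0,0,0]]'
python3 - <<'E'
from h import *
st(); im=arm.grab_frame("wrist"); cv2.imwrite("pics/v.png",im); c=cam("wrist")
h=im.astype(int); m=((h[...,2]>110)&(h[...,1]<60)&(h[...,0]<60)); ys,xs=np.where(m); print(len(xs))
print(xs.min(),xs.max(),ys.min(),ys.max()); print("proj",proj(c,s2w([(-.167,.112,.1),(-.115,.112,.1)])).round(1))
# tab top expected at home, and found dark
print("tab proj",proj(c,s2w([(-.085,-.025,.135),(-.075,.025,.135)])).round(1), "dish top",proj(c,s2w([(-.029,0,.101)])).round(1),"deck edge",proj(c,s2w([(-.035,0,.158)])).round(1))
s=arm.grab_frame("side"); cv2.imwrite("pics/w.png",s); cs=cam("side"); h=s.astype(int)
ys,xs=np.where((h[...,2]>130)&(h[...,1]<70)&(h[...,0]<70)); k=(xs>220)&(xs<330)&(ys>200)&(ys<360); print("side knob",k.sum(),xs[k].mean(),ys[k].mean(),proj(cs,s2w([(-.141,.112,.095)])).round(1))
print("lever proj", proj(c,s2w([(-.2067,-.14,.099)])).round(1), to((-.24,-.14,.2)))
E
```

```text
tool_pos: [0.5131, -0.1566, 0.1495]
force: [-4.4, 5.5, -0.2]
grip_force: 27.0
time: 49.43
tool_pos: [0.5134, -0.1572, 0.2505]
orientation: [-0.044, 0.999, 0.0, -0.0]
force: [0.1, -0.8, 0.2]
width: 0.497
grip_force: 0.0
time: 50.27
tool_pos: [0.5207, -0.2361, 0.3283]
orientation: [-0.044, 0.999, 0.0, -0.0]
force: [1.1, 0.5, -0.1]
width: -0.0
grip_force: 0.0
t50.3 grasp shaker [-144.4   32.3  274.3] world [ 520.6 -236.1  274.3] yaw_y-shaker 90.05 tilt [ 0.001  0.    -1.   ] F [ 1.1  0.5 -0.1] w -0.0 gf 0.0 q [ 0.36  0.39 -0.04  1.93  0.02  0.83  1.96]
692
39 377 165 341
proj [[370.6 166.2]
 [366.5 222.1]]
tab proj [[213.  268.2]
 [271.8 279. ]] dish top [[247.8 304.6]] deck edge [[241.2 335.5]]
side knob 55 269.1454545454545 252.63636363636363 [[269.3 253. ]]
lever proj [[ 82.1 120.6]] [  95.7 -172.    74.4]
```

```bash
python3 - <<'E'
from h import *
c=None
im=cv2.imread("pics/v.png"); c=cam("wrist")
h=im.astype(int)
for sy in (-.04,.04):
    col=int(proj(c,s2w([(-.085,sy,.066)]))[0,0]); bl=np.where((h[200:330,col,0]-h[200:330,col,2])>45)[0]+200
    print(sy,col,bl.min(),bl.max(),(w2s(onz(c,(col,bl.min()),.066))*1e3).round(1))
# lever: darkest blob near projection
b=im[95:160,50:125].max(2); m=(b<50).astype('uint8'); n,l,s,ce=cv2.connectedComponentsWithStats(m); print(s[1:],ce[1:]+[50,95])
# agar
hs=cv2.cvtColor(im,cv2.COLOR_BGR2HSV)[265:340,200:310]; m=(hs[...,0]>14)&(hs[...,0]<30)&(hs[...,1]>70)&(hs[...,2]>110); ys,xs=np.where(m); print(len(xs), (xs.min()+200,xs.max()+200,ys.min()+265,ys.max()+265) if len(xs) else '')
for s in [(-.029-.027+.027,-.027,.101),(0,.027,.101),(-.027,0,.101)]: print(proj(c,s2w([s])).round(1))
E
```

```text
-0.04 211 237 297 [-87.2 -40.3  66. ]
0.04 287 236 249 [-88.5  39.   66. ]
[[ 28  22  22  18 253]] [[ 87.87747036 126.        ]]
0 
[[220.8 304.4]]
[[275.3 329.6]]
[[248.  306.3]]
```

```bash
python3 -m pendant '[[10,-20,0,0,0,0,0],[15,-35,0,0,0,0,0],[20,-40,0,0,0,0,0],[20,-40,0,0,0,0,0],[20,-25,0,0,0,0,0],[10,-12,0,0,0,0,0],[5,0,20,0,0,0,0],[0,0,30,0,0,0,0],[0,0,30,0,0,0,0],[0,0,20,0,0,0,0]]'
python3 -m pendant '[[0,0,0,0,0,0,0],[0,0,0,0,0,0,0],[0,0,0,0,0,0,0],[0,0,0,0,0,0,0],[0,0,0,0,0,0,0],[0,0,0,0,0,0,0],[0,0,0,0,0,0,0],[0,0,0,0,0,0,0],[0,0,0,0,0,0,0],[0,0,0,0,0,0,0]]' | grep forc
python3 - <<'E'
from h import *
st(); print(to((-.245,-.14,.094)))
s=arm.grab_frame("side"); cv2.imwrite("pics/x.png",s); cs=cam("side")
hs=cv2.cvtColor(s,cv2.COLOR_BGR2HSV); print("stack proj",proj(cs,s2w([(-.03,-.0,.085),(.02,0,.085),(0,0,.101)])).round(1))
x0,y0,x1,y1=300,255,370,305; q_=hs[y0:y1,x0:x1]; m=((q_[...,0]>10)&(q_[...,0]<30)&(q_[...,1]>60)&(q_[...,2]>60)).astype('uint8'); n,l,st_,ce=cv2.connectedComponentsWithStats(m)
print([(a.tolist(),(b+[x0,y0]).round(1).tolist()) for a,b in zip(st_[1:],ce[1:]) if a[4]>8])
E
```

```text
time: 51.2
tool_pos: [0.4377, -0.4108, 0.2264]
orientation: [-0.044, 0.999, 0.001, -0.001]
force: [0.1, 0.6, 0.5]
width: -0.001
grip_force: 0.0
force: [-0.0, -0.6, -0.1]
grip_force: 0.0
t52.0 grasp shaker [-241.8 -135.   174.7] world [ 438.3 -411.3  174.7] yaw_y-shaker 89.99 tilt [-0. -0. -1.] F [-0.  -0.6 -0.1] w -0.001 gf 0.0 q [ 0.67  0.54 -0.02  1.96  0.01  0.64  2.3 ]
[ 3.2 -5.  80.7]
stack proj [[309.8 280. ]
 [327.3 279. ]
 [320.5 275.4]]
[([58, 0, 12, 50, 336], [365.7, 275.9])]
```

```bash
python3 - <<'E'
from h import *
im=cv2.imread("pics/r.png"); c=cam("wrist",dict(tool_pos=[.5283,-.2658,.4066],orientation=[-.0434,.99905,0,0]))
t=np.linspace(0,2*np.pi,12)
for n,z in(("top",.101),("mid",.085),("bot",.069)):
    p=proj(c,s2w(np.c_[.000+.027*np.cos(t),.027*np.sin(t),t*0+z])); print(n,p.min(0).round(1),p.max(0).round(1))
print("deck bottom front",proj(c,s2w([(-.035,0,.146),(-.035,0,.158)])).round(1))
hs=cv2.cvtColor(im,cv2.COLOR_BGR2HSV)
for y in range(255,300,4): print(y,[tuple(int(v) for v in hs[y,x]) for x in range(245,320,10)])
E
```

```text
top [257.1 268.1] [300.6 306.5]
mid [258.  262.5] [300.  299.8]
bot [258.8 257.2] [299.3 293.5]
deck bottom front [[278.6 278.8]
 [278.5 284.2]]
255 [(107, 172, 132), (107, 170, 123), (80, 20, 38), (90, 10, 50), (90, 12, 43), (80, 21, 37), (106, 173, 130), (107, 167, 131)]
259 [(107, 172, 132), (102, 58, 44), (75, 12, 44), (26, 35, 116), (38, 9, 117), (90, 14, 36), (108, 155, 97), (107, 169, 131)]
263 [(107, 172, 132), (90, 14, 37), (28, 31, 117), (26, 41, 130), (27, 34, 163), (95, 9, 170), (90, 21, 36), (107, 164, 135)]
267 [(107, 173, 133), (80, 21, 36), (28, 29, 130), (26, 45, 169), (26, 53, 130), (34, 19, 107), (80, 21, 36), (107, 164, 135)]
271 [(107, 171, 131), (75, 13, 38), (26, 47, 195), (25, 93, 204), (25, 84, 203), (27, 32, 160), (90, 14, 36), (107, 164, 135)]
275 [(107, 173, 131), (105, 13, 39), (25, 92, 203), (25, 92, 203), (25, 93, 204), (26, 38, 153), (75, 28, 37), (107, 164, 134)]
279 [(107, 157, 125), (60, 8, 61), (25, 92, 196), (25, 91, 185), (25, 91, 185), (25, 63, 183), (60, 8, 61), (108, 109, 119)]
283 [(86, 12, 176), (86, 11, 178), (90, 10, 179), (90, 11, 181), (90, 11, 182), (94, 11, 183), (94, 11, 184), (94, 11, 185)]
287 [(100, 16, 186), (100, 16, 186), (100, 16, 186), (100, 16, 186), (100, 16, 187), (100, 16, 187), (100, 16, 187), (101, 15, 187)]
291 [(99, 17, 149), (99, 18, 142), (101, 19, 144), (99, 18, 140), (99, 18, 139), (99, 18, 139), (100, 20, 116), (101, 18, 114)]
295 [(80, 22, 35), (80, 21, 37), (90, 15, 35), (80, 21, 37), (90, 13, 38), (90, 15, 35), (90, 7, 36), (90, 21, 37)]
299 [(70, 21, 37), (90, 14, 36), (105, 15, 34), (80, 21, 36), (90, 21, 36), (105, 13, 38), (90, 21, 36), (80, 20, 38)]
```

```bash
python3 -m pendant '[[3,-5,15,0,0,0,0],[0,0,25,0,0,0,0],[0,0,25,0,0,0,0],[0,0,15,0,0,0,0],[0,0,0,0,0,0,0],[-5,0,0,0,0,0,0],[-6,0,0,0,0,0,0],[-6,0,0,0,0,0,0],[-6,0,0,0,0,0,0],[-6,0,0,0,0,0,0]]'
python3 -m pendant '[[-6,0,0,0,0,0,0],[-6,0,0,0,0,0,0],[-5,0,0,0,0,0,0],[-4,0,0,0,0,0,0],[-4,0,0,0,0,0,0],[-3,0,0,0,0,0,0],[-2,0,0,0,0,0,0],[-2,0,0,0,0,0,0],[0,0,0,0,0,0,0],[0,0,0,0,0,0,0]]'
python3 - <<'E'
from h import *
st()
E
```

```text
time: 52.92
tool_pos: [0.4654, -0.4142, 0.1496]
orientation: [-0.044, 0.999, -0.0, 0.0]
force: [-1.9, -0.2, 1.6]
width: -0.001
grip_force: 1.1
time: 53.75
tool_pos: [0.4934, -0.4115, 0.148]
orientation: [-0.043, 0.999, 0.001, -0.003]
force: [-10.2, -0.3, 3.4]
width: -0.0
grip_force: 5.3
t53.8 grasp shaker [-187.2 -139.9   94. ] world [ 493.1 -411.4   94. ] yaw_y-shaker 89.89 tilt [ 0.006  0.002 -1.   ] F [-10.2  -0.3   3.4] w -0.0 gf 5.3 q [ 0.61  0.69 -0.    1.91  0.01  0.55  2.25]
```

```bash
python3 -m pendant '[[-1,0,0,0,0,0,0],[0,0,0,0,0,0,0],[0,0,0,0,0,0,0],[8,0,0,0,0,0,0],[20,0,0,0,0,0,0],[20,0,-5,0,0,0,0],[0,0,-30,0,0,0,0],[0,0,-35,0,0,0,0],[0,0,-35,0,0,0,0],[0,0,-30,0,0,0,0]]'
python3 -m pendant '[[0,25,-20,0,0,0,0],[0,30,0,0,0,0,0],[0,30,0,0,0,0,0],[0,25,0,0,0,0,0],[0,0,0,0,0,0,0],[0,0,0,0,0,0,0],[0,0,0,0,0,0,0],[0,0,0,0,0,0,0],[0,0,0,0,0,0,0],[0,0,0,0,0,0,0]]' | grep time
python3 - <<'E'
from h import *
st(); im=arm.grab_frame("wrist"); cv2.imwrite("pics/y.png",im); c=cam("wrist")
for a in (-.45,.2,.3,.45):
    print(a,proj(c,s2w([(-.185+.05*np.sin(a),-.14,.054+.05*np.cos(a))])).round(1))
u,v=proj(c,s2w([(-.185,-.14,.09)]))[0].astype(int); x0,y0=max(u-45,0),max(v-60,0)
b=im[y0:v+60,x0:u+45].max(2); n,l,s,ce=cv2.connectedComponentsWithStats((b<50).astype('uint8')); print([(a.tolist(),(d+[x0,y0]).round(1)) for a,d in zip(s[1:],ce[1:]) if a[4]>10],(x0,y0))
s=arm.grab_frame("side"); cv2.imwrite("pics/z.png",s); cs=cam("side")
for a in (-.45,.2,.3,.45): print(a,proj(cs,s2w([(-.185+.05*np.sin(a),-.14,.054+.05*np.cos(a))])).round(1))
b=s[310:345,238:295].max(2); n,l,t,ce=cv2.connectedComponentsWithStats((b<60).astype('uint8')); print([(a.tolist(),(d+[238,310]).round(1)) for a,d in zip(t[1:],ce[1:]) if a[4]>4])
E
```

```text
time: 54.58
tool_pos: [0.4502, -0.4155, 0.2859]
orientation: [-0.044, 0.999, -0.0, 0.001]
force: [0.5, -0.6, -0.3]
width: -0.006
grip_force: 0.0
time: 55.42
t55.4 grasp shaker [-230.9  -30.9  249.4] world [ 440.  -306.7  249.4] yaw_y-shaker 89.91 tilt [ 0. -0. -1.] F [ 0.  -0.7 -0.4] w 0.002 gf 0.0 q [ 0.52  0.38 -0.02  2.03  0.01  0.74  2.15]
-0.45 [[152.8 224.8]]
0.2 [[155.  260.7]]
0.3 [[156.1 265.2]]
0.45 [[157.9 271. ]]
[([41, 69, 16, 22, 264], array([161.5, 263.3])), ([66, 92, 18, 18, 255], array([187.6, 284.7])), ([66, 113, 24, 7, 121], array([193.1, 300.6]))] (np.int64(113), np.int64(184))
-0.45 [[247.  319.4]]
0.2 [[259.3 317.7]]
0.3 [[261.2 317.9]]
0.45 [[264.  318.5]]
[([51, 0, 5, 6, 24], array([291., 312.])), ([23, 8, 6, 7, 30], array([263.1, 321. ])), ([37, 12, 8, 6, 39], array([278.4, 324.4]))]
```

```bash
python3 - <<'E'
from h import *
for f in ("a_side","w","z"):
    s=cv2.imread(f"pics/{f}.png"); 
    for th in (45,60,80):
        b=s[310:345,238:295].max(2); n,l,t,ce=cv2.connectedComponentsWithStats((b<th).astype('uint8')); print(f,th,[((a[:4]+[238,310,0,0]).tolist(),(d+[238,310]).round(1).tolist()) for a,d in zip(t[1:],ce[1:]) if a[4]>4])
s=cv2.imread("pics/z.png"); print(s[314:330,256:272].max(2))
s=cv2.imread("pics/y.png"); print(s[248:280:2,146:178:2].max(2))
E
```

```text
a_side 45 [([289, 310, 5, 5], [290.8, 311.8]), ([247, 319, 6, 7], [249.6, 321.9]), ([275, 322, 8, 6], [278.5, 324.4])]
a_side 60 [([289, 310, 5, 6], [291.0, 312.2]), ([247, 319, 6, 7], [249.7, 322.1]), ([275, 322, 8, 6], [278.4, 324.4])]
a_side 80 [([286, 310, 8, 7], [289.6, 312.4]), ([247, 319, 10, 12], [250.5, 323.2]), ([275, 321, 8, 8], [278.4, 324.4])]
w 45 [([289, 310, 4, 5], [290.7, 311.8]), ([247, 319, 6, 7], [249.6, 322.0]), ([275, 322, 8, 6], [278.5, 324.4])]
w 60 [([289, 310, 5, 6], [291.0, 312.0]), ([247, 319, 6, 7], [249.7, 322.1]), ([275, 322, 8, 6], [278.4, 324.4])]
w 80 [([286, 310, 2, 7], [286.5, 312.6]), ([289, 310, 5, 6], [290.9, 312.4]), ([247, 319, 7, 8], [249.8, 322.3]), ([275, 321, 8, 8], [278.6, 324.4])]
z 45 [([289, 310, 4, 5], [290.6, 311.9]), ([261, 318, 5, 7], [263.0, 321.3]), ([275, 322, 8, 6], [278.5, 324.4])]
z 60 [([289, 310, 5, 6], [291.0, 312.0]), ([261, 318, 6, 7], [263.1, 321.0]), ([275, 322, 8, 6], [278.4, 324.4])]
z 80 [([286, 310, 2, 7], [286.6, 312.8]), ([289, 310, 5, 6], [291.0, 312.3]), ([258, 318, 9, 13], [262.4, 322.2]), ([275, 321, 8, 8], [
[... 1461 characters left out ...]
  18  16  16  85 135 135 135]
 [160 161 173 155 121  37  20  18  19  15  16  18  91 135 135 134]
 [160 160 172 158  94  23  18  18  18  14  15  29 117 134 134 135]
 [160 160 168 156  71  20  18  17  15  14  12  58 128 134 134 134]
 [160 160 168 162  51  20  20  19  19  15  18  84 133 134 134 134]
 [160 160 164 140  39  28  31  27  20  15  22 108 133 134 134 134]
 [160 160 163 134  39  30  31  30  29  22  42 124 134 134 134 134]
 [160 160 162 157  65  29  28  30  28  32  85 132 134 134 134 134]
 [159 160 161 171 134  69  45  34  46  86 130 134 135 134 134 134]
 [160 160 160 171 157 130 124 121 122 130 134 133 133 134 134 134]
 [160 160 160 171 160 133 133 133 133 133 133 133 133 133 134 134]]
```

```bash
python3 - <<'E'
from h import *
print(to((-.225,-.14,.18)),to((-.225,-.14,.094)))
E
python3 -m pendant '[[0,-25,0,0,0,0,0],[0,-35,0,0,0,0,0],[-2,-30,10,0,0,0,0],[-2,-17,25,0,0,0,0],[-2,-2,30,0,0,0,0],[0,0,35,0,0,0,0],[0,0,30,0,0,0,0],[0,0,18,0,0,0,0],[0,0,6,0,0,0,0],[0,0,0,0,0,0,0]]'
python3 -m pendant '[[-4,0,0,0,0,0,0],[-6,0,0,0,0,0,0],[-6,0,0,0,0,0,0],[-6,0,0,0,0,0,0],[-5,0,0,0,0,0,0],[-4,0,0,0,0,0,0],[-2,0,0,0,0,0,0],[-2,0,0,0,0,0,0],[0,0,0,0,0,0,0],[0,0,0,0,0,0,0]]'
python3 -c "
from h import *
st()"
```

```text
[  -6.  -109.5   69.4] [  -6.  -109.5  155.4]
time: 56.35
tool_pos: [0.4551, -0.4136, 0.148]
orientation: [-0.044, 0.999, 0.001, -0.001]
force: [-0.3, 0.2, 0.5]
width: -0.001
grip_force: 0.0
time: 57.18
tool_pos: [0.4903, -0.4108, 0.1496]
orientation: [-0.044, 0.999, 0.0, -0.0]
force: [-0.8, 0.8, -0.4]
width: -0.002
grip_force: 0.0
t57.2 grasp shaker [-189.9 -139.    95.6] world [ 490.3 -410.8   95.6] yaw_y-shaker 89.98 tilt [ 0.  0. -1.] F [-0.8  0.8 -0.4] w -0.002 gf 0.0 q [ 0.61  0.69 -0.01  1.92  0.01  0.54  2.26]
```

```bash
for i in 1 2; do python3 -m pendant '[[-1,0,0,0,0,0,0],[0,0,0,0,0,0,0],[-1,0,0,0,0,0,0],[0,0,0,0,0,0,0],[-1,0,0,0,0,0,0],[0,0,0,0,0,0,0],[0,0,0,0,0,0,0],[0,0,0,0,0,0,0],[0,0,0,0,0,0,0],[0,0,0,0,0,0,0]]' | egrep 'pos|force'; done
```

```text
tool_pos: [0.4928, -0.4106, 0.1495]
force: [-5.1, -1.0, 1.1]
grip_force: 2.6
tool_pos: [0.4936, -0.4107, 0.1493]
force: [-10.8, -1.1, 4.3]
grip_force: 5.8
```

```bash
python3 -m pendant '[[-1,0,0,0,0,0,0],[-1,0,0,0,0,0,0],[0,0,0,0,0,0,0],[8,0,0,0,0,0,0],[20,0,0,0,0,0,0],[20,0,-5,0,0,0,0],[0,0,-30,0,0,0,0],[0,0,-35,0,0,0,0],[0,0,-35,0,0,0,0],[0,0,-30,0,0,0,0]]' | egrep 'pos|force'
python3 -m pendant '[[0,25,-20,0,0,0,0],[0,30,0,0,0,0,0],[0,30,0,0,0,0,0],[0,25,0,0,0,0,0],[0,0,0,0,0,0,0],[0,0,0,0,0,0,0],[0,0,0,0,0,0,0],[0,0,0,0,0,0,0],[0,0,0,0,0,0,0],[0,0,0,0,0,0,0]]' | grep time
python3 - <<'E'
from h import *
st(); s=arm.grab_frame("side"); c=cam("wrist"); im=arm.grab_frame("wrist")
b=s[310:345,238:295].max(2); n,l,t,ce=cv2.connectedComponentsWithStats((b<60).astype('uint8')); print([(d+[238,310]).round(1).tolist() for a,d in zip(t[1:],ce[1:]) if a[4]>4])
h=s.astype(int); ys,xs=np.where((h[...,2]>130)&(h[...,1]<70)&(h[...,0]<70)); k=(xs>220)&(xs<330)&(ys>200)&(ys<360); print("knob",xs[k].mean(),ys[k].mean())
# full model: cap as cylinder, compare mask centroid with hypothetical angles for lengths 10-20
for L in (.01,.015,.02):
  for a in (-.45,.25,.45):
    m=proj(cam("side"),s2w([(-.185+r*np.sin(a),-.14,.054+r*np.cos(a)) for r in (.05,.05-L)])).mean(0); print(L,a,m.round(1))
# home check
h=im.astype(int)
for sy in (-.04,.04):
    col=int(proj(c,s2w([(-.085,sy,.066)]))[0,0]); bl=np.where((h[200:400,col,0]-h[200:400,col,2])>45)[0]+200
    if len(bl): print((w2s(onz(c,(col,bl.min()),.066))*1e3).round(1))
E
```

```text
tool_pos: [0.4518, -0.4142, 0.2872]
force: [0.7, -1.2, -0.4]
grip_force: 0.0
time: 60.52
t60.5 grasp shaker [-229.8  -29.8  250.4] world [ 441.  -305.5  250.4] yaw_y-shaker 89.92 tilt [-0. -0. -1.] F [-0.3 -0.1  0. ] w 0.001 gf 0.0 q [ 0.52  0.37 -0.02  2.03  0.01  0.74  2.14]
[[291.0, 312.1], [263.2, 321.1], [278.4, 324.4]]
knob 269.1296296296296 252.66666666666666
0.01 -0.45 [248.  320.5]
0.01 0.25 [259.9 319.1]
0.01 0.45 [263.2 319.6]
0.015 -0.45 [248.5 321. ]
0.015 0.25 [259.7 319.7]
0.015 0.45 [262.9 320.2]
0.02 -0.45 [249.  321.5]
0.02 0.25 [259.5 320.3]
0.02 0.45 [262.5 320.8]
```

```bash
python3 -c "
from rig import arm
print(arm.close_job())"
```

```text
the job is handed in; nothing more can be done
None
```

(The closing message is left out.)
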